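# Clear used vials into the narrow-necked waste jar

## Robot

A 6-joint arm with a two-finger parallel gripper is mounted at the origin on a cart in front of the work surface, level with it; the furniture and walls round the work are solid. World frame = base frame: x ahead of the robot, y to its left, z up, the work surface at z = 0. Lengths are in m, angles in rad, forces in N, time in s.
With the tool pointing down it reaches from about 0.225 to 0.875 m from the base axis. Payload 3.4 kg.
Tool frame: the origin (TCP) lies at the very end of the fingers, on their centre line; the grasp point (between the pads) lies 19 mm behind it; z points along the fingers, y is the direction in which the jaws open and shut (so a half turn about z gives the same grasp; the last joint's range is limited). The gripper opens to 85 mm and grips with 20 to 120 N. Pads are 22 mm wide; open, the fingers measure 114 mm over their backs; the gripper's body (76 mm by 85 mm) begins 54 mm behind the grasp point. The pads swing forward as they close: fully open they stand 13 mm farther back than shut.
Start: joints at [1.034, 0.276, 1.505, -0, 1.361, -0.121], TCP at [0.232, 0.526, 0.206] pointing down, gripper open.
Joint ranges: [-2.89, 2.89], [-0.75, 2.08], [0.22, 2.7], [-1.18, 4.32], [0.11, 2.71], [-2.7, 2.7]. Speed limits (rad/s): [2.57, 2.57, 3.14, 3.14, 3.14, 3.14].

## Interface

Orientations are given as a unit quaternion [w, x, y, z].
In Python, from rig import get_state, get_image, camera_model, sign_off gives the robot as it stands. The module is installed in compiled form; this text tells all that it offers.
- The arm moves only by the tool drive_tool, never from a script. Its argument "motion" is text: rows parted by semicolons, each of 7 numbers parted by spaces: the turn, a rotation vector about the tool's x, y, z in degrees, then the shift along the tool's x, y, z in m, then the opening in per cent of the stroke, from 0 (shut) to 100 (fully open). In form: wx wy wz tx ty tz hand; .... A call has 1 to 12 rows; each row shifts and turns the pose as measured when the row begins, along the tool's axes as they then stand; what a row does not reach is not made up. A row lasts 1/8 s, in which the tool goes at most 62.5 mm and 10.7 degrees, less where a joint would pass 70% of its speed; a pose out of reach is approached as far as the arm can. A call is refused whole if a number of a shift passes 0.0625 or a number of a turn 10.7, either way. A call with a gripper value outside its range is refused whole. The fingers move at their own pace and stop on an object; "newtons" is the grip in N (left out, the last holds). Time passes only in rows, so rows that do not move let the fingers close. It gives the time, the measured TCP pose, the force and the opening at its end, in the units of the state.
- get_state(): the state, without advancing time (a new reading comes with each control period).
- get_image(name): name is "side" or "top" or "wrist"; returns (picture, depth): 420x560x3 uint8, red, green, blue; 420x560 float32, m along the optical axis (not along the pixel's ray), 0 where there is no reading.
- camera_model(name): a dict with "camera_matrix" (3x3 intrinsics, pixels), "cam_to_world" (4x4, takes a point from camera to world coordinates); the wrist camera has in their place "T_tool_cam" (4x4, takes a point from camera to tool coordinates, whose origin is the TCP and whose axes are the flange's). Camera axes: x right, y up, looking along -z (the intrinsics and any distortion apply to the point x, -y, -z); pixel columns grow to the right and rows downward; lengths in m; the calibration is good to about 2 mm. A picture is of the moment at which its call begins: read the wrist's pose just before it. camera_model takes no time and is no camera call.
- sign_off(): hands the job in, once; it reports no verdict.
The state is a dict: "clock": time; "qpos": joint angles; "qd": joint speeds; "effort": joint torques, N m; "position": TCP position; "ee_rot": TCP orientation; "contact_force": force on the tool from outside, world axes, zero at the start; "moment": the same for the moment, N m; "width": finger opening in m.
Only numpy, scipy, OpenCV 4.12 (cv2) and the standard library are available. Lean on these libraries where they do the work, as an engineer would, in place of code of your own. Each camera call takes 0.05 s, during which the arm holds its last target.

## Task

Take the stopper out of the narrow-necked waste jar and hang it by its eye on the peg of the drying stand, letting go of it there. Then feed every used vial on the bench (the squat amber bottles with white caps) through the neck into the jar, and last take the stopper off the peg and set it back in the mouth of the jar, fully home. Leave the taller reagent bottle where it stands.

Things in the scene. Friction and masses are not known exactly. Their poses are not given: they have to be found in the camera images.
- jar_rim (a point): Narrow-necked waste jar, fixed to the bench, upright: clear body 176 mm across, sloping shoulder from 138 to 166 mm up, straight white neck 65 mm across outside with a bore 56 mm across, rim 198 mm above the bench. A small cone on the inner floor makes dropped vials fall over. The point is the centre of the mouth at rim height; z is up.
- peg_mid (a point): Drying stand, fixed: base plate 110 x 100 x 14 mm, upright rod 14 mm thick and 142 mm tall, one level steel peg 10 mm thick, 140 mm above the bench. The point is on the peg's centre line, midway along it. x runs along the peg from its free tip (x = -0.033, its last 6 mm bent up) to the rod (centre at x = +0.045); z is up. Nothing rises over 12 mm above the peg's centre line.
- stopper: Loose stopper, 90 g, 82 mm tall, in the jar's mouth at the start: black plug 46 mm across, 18 mm long; flange 76 mm across, 8 mm thick, resting on the rim; upright grey eye plate 42 mm wide, 56 mm tall, 10 mm thick, with a round hole (eye) 26 mm across. Origin: centre of the plug's underside; z up, x normal to the plate (axis of the eye), y along its width. Lifts out freely.
- stopper_flange (a point): Centre of the underside of the stopper's flange (18 mm above the stopper's origin); it lies level with the jar's rim when the stopper is fully home.
- stopper_eye (a point): Centre of the eye (47 mm above the stopper's origin); same axes as the stopper, x is the axis of the eye.
- stopper_grip (a point): Middle of the solid 22 mm tall tab of the plate above the eye (72 mm above the stopper's origin, 10 mm below the plate's top edge); it can be pinched here across the 10 mm thickness (along x), leaving the eye free.
- vial_1_center (a point): Used sample vial: squat amber glass bottle, 44 mm across and a white ribbed cap 36 mm across that takes up its top 20 mm; 60 mm tall in all, 60 g. The point is its centre, 30 mm above its foot; z runs up through the cap. May be absent.
- vial_2_center (a point): Used sample vial: squat amber glass bottle, 44 mm across and a white ribbed cap 36 mm across that takes up its top 20 mm; 60 mm tall in all, 60 g. The point is its centre, 30 mm above its foot; z runs up through the cap. May be absent.
- vial_3_center (a point): Used sample vial: squat amber glass bottle, 44 mm across and a white ribbed cap 36 mm across that takes up its top 20 mm; 60 mm tall in all, 60 g. The point is its centre, 30 mm above its foot; z runs up through the cap. May be absent.
- vial_4_center (a point): Used sample vial: squat amber glass bottle, 44 mm across and a white ribbed cap 36 mm across that takes up its top 20 mm; 60 mm tall in all, 60 g. The point is its centre, 30 mm above its foot; z runs up through the cap. May be absent.
- vial_5_center (a point): Used sample vial: squat amber glass bottle, 44 mm across and a white ribbed cap 36 mm across that takes up its top 20 mm; 60 mm tall in all, 60 g. The point is its centre, 30 mm above its foot; z runs up through the cap. May be absent.
- vial_6_center (a point): Used sample vial: squat amber glass bottle, 44 mm across and a white ribbed cap 36 mm across that takes up its top 20 mm; 60 mm tall in all, 60 g. The point is its centre, 30 mm above its foot; z runs up through the cap. May be absent.
- vial_1: The same vial as vial_1_center; origin at the centre of its foot.
- vial_2: The same vial as vial_2_center; origin at the centre of its foot.
- vial_3: The same vial as vial_3_center; origin at the centre of its foot.
- vial_4: The same vial as vial_4_center; origin at the centre of its foot.
- vial_5: The same vial as vial_5_center; origin at the centre of its foot.
- vial_6: The same vial as vial_6_center; origin at the centre of its foot.
- reagent_center (a point): Reagent bottle with a blue cap, 50 mm across and 102 mm tall, taller than the vials, standing loose among them: not waste. The point is its centre, 51 mm above its foot.
There are look-alikes about, which are no part of the job. Leave any red look-alike of the stopper alone.

How it is judged:
On the way, in this order (a step that is already met when the one before it is completed fails the run):
1. the stopper hangs by its eye on the peg, let go of (x of stopper_eye in the frame of peg_mid between -0.028 and 0.036 m and y of stopper_eye in the frame of peg_mid between -0.012 and 0.012 m and z of stopper_eye in the frame of peg_mid between -0.014 and 0.005 m and contact force between the fingers and stopper below 0.05 N and linear speed of stopper below 0.05 m/s), for 0.3 s.
2. every used vial lies inside the jar, below the neck (horizontal distance between each of vial_1_center, vial_2_center, vial_3_center, vial_4_center, vial_5_center, vial_6_center and jar_rim below 0.085 m and z of each of vial_1_center, vial_2_center, vial_3_center, vial_4_center, vial_5_center, vial_6_center in the frame of jar_rim below -0.045 m and linear speed of each of vial_1, vial_2, vial_3, vial_4, vial_5, vial_6 below 0.03 m/s), for 0.2 s.
At the end, for the whole second after the job is handed in: Every vial that was on the bench lies at rest inside the jar (its centre more than 45 mm below the rim), and the stopper sits in the jar's mouth, its flange on the rim within 4 mm, its axis within 9 mm of the mouth's centre, tilted less than 0.1 rad (all of step 2 and horizontal distance between stopper_flange and jar_rim below 0.009 m and z of stopper_flange in the frame of jar_rim between -0.004 and 0.004 m and angle between stopper_flange's own z axis and vertical below 0.1 rad and linear speed of stopper below 0.02 m/s); the robot touches nothing.
It fails at once if the reagent bottle is moved more than 3 cm (distance of reagent_center from where it was at the start of the episode above 0.03 m).
Of vial_1, vial_2, vial_3, vial_4, vial_5, vial_6 only 4 to 6 are there at a start; the rules pass over those that are not, and their reading is None.
At some moment in a run one of vial_1, vial_2, vial_3, vial_4, vial_5, vial_6 may be knocked a few centimetres aside while the robot is not near it.
It also fails if it takes over 210 s, if anything falls off the work surface, if the arm or the gripper's body presses on something with over 40 N, if the wrist force passes 120 N, or if a joint passes its speed limit or range.

## Working session

There is one attempt and no reset: what is moved stays moved. The work goes in short steps, Python scripts to look and compute and a tool call to move; the robot and the scene stay as the last step left them, time stands still between calls to the robot, and variables do not carry over. Pictures are saved under pics/ and viewed, and the job is handed in when it is done.

Besides the shell and the picture viewer there is one more tool, called after "Emit:" in YAML: its name, and indented under it one key for each argument. drive_tool: Moves the arm, as the interface text tells. Its arguments: {"type":"object","properties":{"motion":{"type":"string"},"newtons":{"type":"number"}},"required":["motion"]}

```bash
mkdir -p pics; cat > h.py <<'E'
import numpy as np, cv2
from rig import get_state,get_image,camera_model
from scipy.spatial.transform import Rotation as R
def T_tool(s):
    T=np.eye(4); q=s['ee_rot']; T[:3,:3]=R.from_quat([q[1],q[2],q[3],q[0]]).as_matrix(); T[:3,3]=s['position']; return T
def grab(name,fn=None):
    s=get_state(); im,d=get_image(name); m=camera_model(name)
    C=np.array(m['cam_to_world']) if 'cam_to_world' in m else T_tool(s)@np.array(m['T_tool_cam'])
    if fn: cv2.imwrite('pics/'+fn,cv2.cvtColor(im,cv2.COLOR_RGB2BGR))
    return im,d,np.array(m['camera_matrix']),C,m
def cloud(d,K,C):
    v,u=np.mgrid[:d.shape[0],:d.shape[1]]
    P=np.stack([(u-K[0,2])/K[0,0]*d,-(v-K[1,2])/K[1,1]*d,-d],-1)
    W=P@C[:3,:3].T+C[:3,3]; W[d<=0]=np.nan; return W
def ray(u,v,K,C,z):
    r=C[:3,:3]@np.array([(u-K[0,2])/K[0,0],-(v-K[1,2])/K[1,1],-1]); t=(z-C[2,3])/r[2]; return C[:3,3]+t*r
E
python3 - <<'E'
from h import *
for n in ['side','top','wrist']:
    im,d,K,C,m=grab(n,n+'0.png'); print(n,K.tolist(),C.round(3).tolist(),[k for k in m])
    np.savez(n+'0.npz',im=im,d=d,K=K,C=C)
print(get_state()); print(camera_model('wrist'))
E
```

```text
side [[508.74920942342897, 0.0, 283.4725370616594], [0.0, 508.74920942342897, 206.98454067275287], [0.0, 0.0, 1.0]] [[-0.953, 0.187, -0.238, 0.204], [-0.302, -0.546, 0.781, 1.04], [0.015, 0.816, 0.577, 0.944], [0.0, 0.0, 0.0, 1.0]] ['camera_matrix', 'cam_to_world']
top [[411.04102576796305, 0.0, 279.02906077657883], [0.0, 411.04102576796305, 206.81034133464598], [0.0, 0.0, 1.0]] [[-0.004, 0.986, -0.167, 0.323], [-1.0, -0.002, 0.008, 0.002], [0.008, 0.167, 0.986, 1.242], [0.0, 0.0, 0.0, 1.0]] ['camera_matrix', 'cam_to_world']
wrist [[377.8367040947643, 0.0, 287.39646008496237], [0.0, 377.8367040947643, 211.355071234002], [0.0, 0.0, 1.0]] [[0.404, -0.873, -0.275, 0.161], [0.915, 0.385, 0.123, 0.558], [-0.001, -0.301, 0.954, 0.372], [0.0, 0.0, 0.0, 1.0]] ['camera_matrix', 'T_tool_cam']
{'clock': 0.15, 'qpos': array([ 1.03399191e+00,  2.76474363e-01,  1.50583122e+00, -3.20249842e-05,
        1.36072133e+00, -1.21011189e-01]), 'qd': array([-1.78396631e-03, -1.08876754e-05, -2.55465981e-03,  6.02666671e-04,
       -1.43240475e-03, -4.20405252e-05]), 'effort': array([ 2.17127985e-03, -4.171
[... 213 characters left out ...]
-6.83749607e-04]), 'contact_force': array([-0.10965957,  1.1610685 , -0.13779537]), 'moment': array([ 0.01486362,  0.00405782, -0.01712566]), 'width': 0.08512418299796741}
{'camera_matrix': array([[377.83670409,   0.        , 287.39646008],
       [  0.        , 377.83670409, 211.35507123],
       [  0.        ,   0.        ,   1.        ]]), 'T_tool_cam': array([[ 2.65430137e-04,  9.53683982e-01,  3.00810226e-01,
         7.82167395e-02],
       [ 9.99999924e-01, -1.67599703e-04, -3.51028508e-04,
         3.10249504e-04],
       [-2.84354561e-04,  3.00810296e-01, -9.53683954e-01,
        -1.67063977e-01],
       [ 0.00000000e+00,  0.00000000e+00,  0.00000000e+00,
         1.00000000e+00]])}
```

View pics/top0.png

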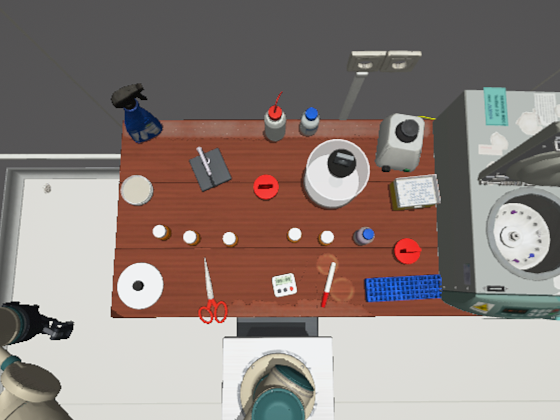

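View pics/side0.png

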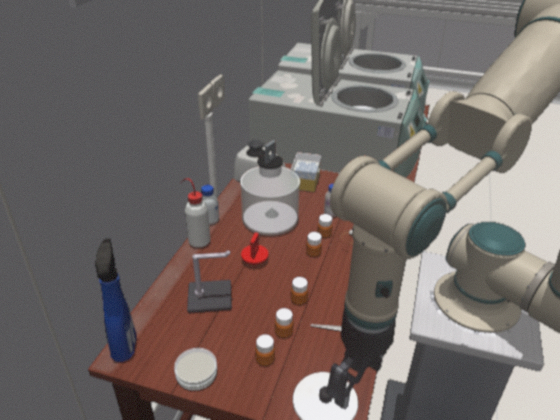

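View pics/wrist0.png

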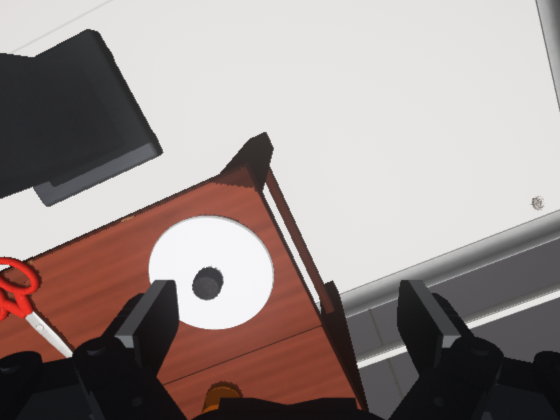

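The top view shows five white-capped amber vials at (160,232), (190,237), (229,240), (294,235) and (327,237). The blue-capped reagent bottle is at (365,236). The jar with its black stopper is at (340,165) and the peg stand at (209,168). The red discs at (265,187) and (407,251) are stopper look-alikes, so I'll leave them. Measuring next.

```bash
python3 - <<'E'
from h import *
D=np.load('top0.npz'); im,d,K,C=D['im'],D['d'],D['K'],D['C']; W=cloud(d,K,C)
print('bench z',np.nanmedian(W[200:210,120:180,2]))
hsv=cv2.cvtColor(im,cv2.COLOR_RGB2HSV)
# white caps
m=((hsv[...,1]<60)&(hsv[...,2]>150)&(W[...,2]>0.045)&(W[...,2]<0.08)).astype(np.uint8)
n,l,st,c=cv2.connectedComponentsWithStats(m)
for i in range(1,n):
    if st[i,4]>40: 
        print('cap',c[i].round(1),st[i],ray(*c[i],K,C,0.06).round(4), np.nanmedian(W[l==i],0).round(4))
# blue
m=((hsv[...,0]>100)&(hsv[...,0]<130)&(hsv[...,1]>120)&(W[...,2]>0.085)&(W[...,2]<0.12)).astype(np.uint8)
n,l,st,c=cv2.connectedComponentsWithStats(m)
for i in range(1,n):
    if st[i,4]>30: print('blue',c[i].round(1),st[i],np.nanmedian(W[l==i],0).round(4))
# heights along jar
for nm,(a,b,e,f) in {'stop':(320,355,145,185),'stand':(190,230,145,190)}.items():
    cv2.imwrite(f'pics/top_{nm}.png',cv2.resize(cv2.cvtColor(im,cv2.COLOR_RGB2BGR)[e:f,a:b],None,fx=14,fy=14,interpolation=cv2.INTER_CUBIC))
sub=W[140:190,315:370]
for zl,zh in [(0.165,0.19),(0.19,0.2),(0.2,0.212),(0.212,0.25),(0.25,0.275)]:
    k=(sub[...,2]>zl)&(sub[...,2]<zh); 
    if k.sum(): print(zl,k.sum(),sub[k].min(0).round(4),sub[k].max(0).round(4),np.median(sub[k],0).round(4))
sub=W[145:190,185:235]
for zl,zh in [(0.009,0.02),(0.03,0.12),(0.125,0.165)]:
    k=(sub[...,2]>zl)&(sub[...,2]<zh)
    if k.sum(): print('stand',zl,k.sum(),sub[k].min(0).round(4),sub[k].max(0).round(4),np.median(sub[k],0).round(4))
E
```

```text
bench z 0.0006433816546828064
cap [394.9 155.8] [386 152  22   8  79] [ 0.6768 -0.3545  0.06  ] [ 0.6714 -0.3474  0.0755]
cap [416.  190.6] [396 174  41  34 966] [ 0.5706 -0.4115  0.06  ] [ 0.5661 -0.4057  0.0767]
cap [320.4 197.1] [305 177  40  29 115] [ 0.5516 -0.1294  0.06  ] [ 0.5426 -0.1248  0.0639]
cap [159.1 230.6] [153 225  13  13 122] [0.4543 0.3381 0.06  ] [0.4534 0.3382 0.0603]
cap [294.5 233.4] [289 228  12  12 123] [ 0.4451 -0.0524  0.06  ] [ 0.4457 -0.0534  0.0605]
cap [362.5 236.3] [359 228  13  15  44] [ 0.4361 -0.2485  0.06  ] [ 0.4327 -0.2419  0.0742]
cap [189.6 236.3] [184 231  12  12 122] [0.4376 0.2498 0.06  ] [0.4381 0.2493 0.0607]
cap [327.  236.5] [321 231  13  13 128] [ 0.4359 -0.1459  0.06  ] [ 0.4361 -0.1459  0.0605]
cap [229.1 237.7] [223 232  13  13 125] [0.4332 0.1362 0.06  ] [0.4325 0.1359 0.0606]
blue [310.9 113.7] [305 107  13  14 104] [ 0.7855 -0.1007  0.1171]
blue [140.2 123.7] [125 111  29  22 196] [0.7559 0.3913 0.1042]
blue [367.9 233.8] [363 229  11  11  95] [ 0.4386 -0.2553  0.1022]
0.165 88 [ 0.5748 -0.2041  0.165 ] [ 0.6338 -0.1286  0.1824] [ 0.5891 -0.1526  0.1668]
0.19 2 [ 0.5805 -0.1792  0.1995] [ 0.5995 -0.1379  0.1998] [ 0.59   -0.1585  0.1996]
0.2 475 [ 0.5791 -0.2084  0.2002] [ 0.6522 -0.1341  0.2115] [ 0.6077 -0.1678  0.2065]
0.212 79 [ 0.5985 -0.1905  0.2121] [ 0.6231 -0.1495  0.2499] [ 0.6136 -0.1702  0.2228]
0.25 93 [ 0.6062 -0.1925  0.2505] [ 0.6266 -0.1491  0.2679] [ 0.6151 -0.1705  0.2616]
stand 0.009 974 [0.5867 0.1385 0.009 ] [0.7172 0.2722 0.0199] [0.6465 0.1979 0.0142]
stand 0.03 22 [0.6673 0.2062 0.0322] [0.6789 0.2092 0.1195] [0.6725 0.2075 0.0676]
stand 0.125 115 [0.5986 0.1784 0.1273] [0.6787 0.22   0.1522] [0.6397 0.199  0.1445]
```

```bash
python3 - <<'E'
from h import *
D=np.load('side0.npz'); im=D['im']
b=cv2.cvtColor(im,cv2.COLOR_RGB2BGR)
cv2.imwrite('pics/side_a.png',cv2.resize(b[130:320,160:340],None,fx=3.1,fy=3.1,interpolation=cv2.INTER_CUBIC))
E
```

```text
(no output)
```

View pics/side_a.png

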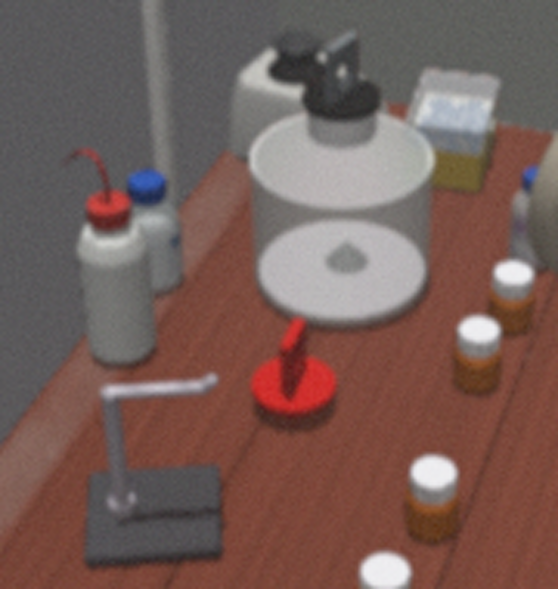

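View pics/top_stop.png

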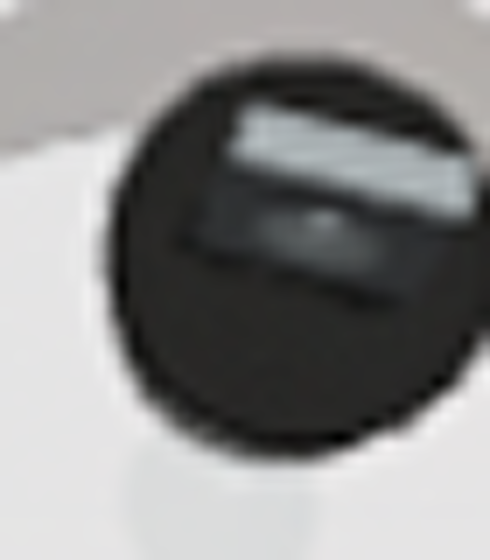

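View pics/top_stand.png

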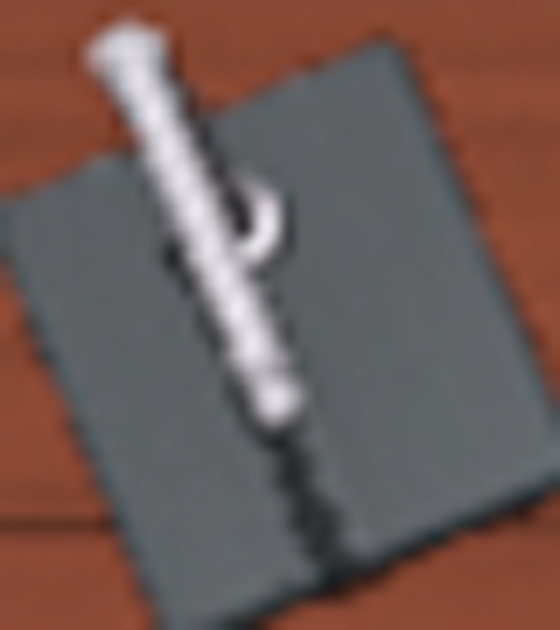

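```bash
python3 - <<'E'
from h import *
D=np.load('top0.npz'); im,d,K,C=D['im'],D['d'],D['K'],D['C']; W=cloud(d,K,C)
def sel(r,zl,zh):
    s=W[r[0]:r[1],r[2]:r[3]]; return s[(s[...,2]>zl)&(s[...,2]<zh)]
p=sel((140,190,315,370),0.255,0.27)
print('tab rect',cv2.minAreaRect(p[:,:2].astype(np.float32)),p.mean(0))
p=sel((140,190,315,370),0.202,0.211); print('flange circ',cv2.minEnclosingCircle(p[:,:2].astype(np.float32)))
p=sel((145,190,185,235),0.135,0.16); 
print('peg',cv2.minAreaRect(p[:,:2].astype(np.float32)),p.mean(0))
v=cv2.fitLine(p[:,:2].astype(np.float32),cv2.DIST_HUBER,0,0.001,0.001).ravel();print(v,np.degrees(np.arctan2(v[1],v[0])))
t=(p[:,:2]-v[2:])@v[:2]
for i in np.argsort(t)[::6]: print(t[i].round(4),p[i].round(4))
p=sel((145,190,185,235),0.010,0.018); print('base',cv2.minAreaRect(p[:,:2].astype(np.float32)))
for u,vv in [(199.0,148.5),(209.5,173.5)]: print(ray(u,vv,K,C,.145))
E
```

```text
tab rect ((0.6160999536514282, -0.17082281410694122), (0.04186081886291504, 0.01145169697701931), 75.37340545654297) [ 0.61562038 -0.17064741  0.2617758 ]
flange circ ((0.6161437630653381, -0.17109796404838562), 0.03791266679763794)
peg ((0.6390340924263, 0.19713222980499268), (0.08772270381450653, 0.012304149568080902), 25.427528381347656) [0.63994774 0.19831357 0.14472207]
[0.9120679  0.41003925 0.6399478  0.19831358] 24.207298
-0.0452 [0.5994 0.1784 0.1487]
-0.0402 [0.6023 0.1839 0.1483]
-0.0358 [0.6073 0.1837 0.1507]
-0.0292 [0.6116 0.1902 0.1452]
-0.0247 [0.6166 0.1899 0.1476]
-0.0201 [0.6202 0.1932 0.1447]
-0.0153 [0.6255 0.1931 0.1461]
-0.0118 [0.6282 0.1958 0.1467]
-0.0062 [0.6326 0.1996 0.1412]
-0.0025 [0.6395 0.1933 0.1469]
0.0034 [0.6441 0.1972 0.1408]
0.0083 [0.6486 0.1994 0.145 ]
0.0126 [0.6509 0.2047 0.1469]
0.0178 [0.6565 0.2048 0.1472]
0.0224 [0.6601 0.208  0.1449]
0.0279 [0.6651 0.2105 0.1474]
0.0328 [0.6689 0.2139 0.1444]
0.0359 [0.6722 0.2142 0.1431]
0.0397 [0.6786 0.2092 0.1411]
base ((0.6511344909667969, 0.2032780796289444), (0.10971105098724365, 0.09920734912157059), 23.864334106445312)
[0.67301569 0.21389884 0.145     ]
[0.60173966 0.18308717 0.145     ]
```

```bash
cat > plan.py <<'E'
import sys
from h import *
# usage: plan.py x y z yawdeg   -> turn about tool z, then shift in the turned tool frame
def plan(x,y,z,yaw):
    s=get_state(); T=T_tool(s); Rt=T[:3,:3]
    c,sn=np.cos(np.radians(yaw)),np.sin(np.radians(yaw))
    Y=np.array([c,sn,0]); Z=np.array([0,0,-1.]); X=np.cross(Y,Z)
    G=np.stack([X,Y,Z],1)
    rv=R.from_matrix(Rt.T@G).as_rotvec(degrees=True)
    dw=np.array([x,y,z])-T[:3,3]
    print('rot',rv.round(2),'shift(after turn)',(G.T@dw).round(4),'shift(now)',(Rt.T@dw).round(4),'w',round(float(s['width']),4),'t',round(s['clock'],2))
if __name__=='__main__':
    plan(*map(float,sys.argv[1:5]))
E
python3 plan.py 0.616 -0.171 0.32 -14.6
```

```text
rot [-7.000e-02  5.000e-02  8.078e+01] shift(after turn) [-0.5773  0.5471 -0.1147] shift(now) [-0.6326 -0.4824 -0.1141] w 0.0851 t 0.15
```

Emit:
drive_tool:
  motion: "0 0 9 0 0 -0.03 100; 0 0 9 0 0 -0.03 100; 0 0 9 0 0 -0.03 100; 0 0 9 0 0 -0.03 100; 0 0 9 0 0 0 100; 0 0 9 0 0 0 100; 0 0 9 0 0 0 100; 0 0 9 0 0 0 100; 0 0 9 0 0 0 100"

```text
clock: 1.27
position: [0.2312, 0.5243, 0.3255]
ee_rot: [0.002, 0.807, 0.591, -0.004]
contact_force: [0.4, 1.1, -0.2]
width: 0.0856
```

```bash
python3 plan.py 0.616 -0.171 0.32 -14.6
```

```text
rot [-0.14  0.52 -2.92] shift(after turn) [-0.5758  0.5476  0.0055] shift(now) [-0.5471  0.5763  0.0093] w 0.0856 t 1.27
```

Emit:
drive_tool:
  motion: "0 0 -2.9 -0.042 0.0443 0 100; 0 0 0 -0.0443 0.042 0 100; 0 0 0 -0.0443 0.042 0 100; 0 0 0 -0.0443 0.042 0 100; 0 0 0 -0.0443 0.042 0 100; 0 0 0 -0.0443 0.042 0 100; 0 0 0 -0.0443 0.042 0 100; 0 0 0 -0.0443 0.042 0 100; 0 0 0 -0.0443 0.042 0 100; 0 0 0 -0.0443 0.042 0 100; 0 0 0 -0.0443 0.042 0 100; 0 0 0 -0.0443 0.042 0 100"

```text
clock: 2.78
position: [0.5936, -0.1286, 0.3251]
ee_rot: [0.001, 0.789, 0.615, -0.004]
contact_force: [1.1, 0.5, 0.5]
width: 0.085
```

```bash
python3 plan.py 0.616 -0.171 0.32 -14.6
```

```text
rot [-0.2   0.45  0.5 ] shift(after turn) [-0.0354  0.0324  0.0051] shift(now) [-0.0357  0.0321  0.0053] w 0.085 t 2.77
```

Emit:
drive_tool:
  motion: "0 0.4 0.4 -0.036 0.032 0 100; 0 0 0 0 0 0 100"

```text
clock: 3.02
position: [0.6176, -0.1773, 0.3221]
ee_rot: [-0.002, 0.792, 0.61, -0.002]
contact_force: [-0.7, 0.9, -1.1]
width: 0.0856
```

```bash
python3 plan.py 0.616 -0.171 0.32 -14.6; python3 - <<'E'
from h import *
im,d,K,C,m=grab('wrist','w1.png'); W=cloud(d,K,C)
for zl,zh in [(0.255,0.27),(0.201,0.211)]:
    k=(W[...,2]>zl)&(W[...,2]<zh)&(np.hypot(W[...,0]-.616,W[...,1]+.171)<.05)
    p=W[k]; print(k.sum(),p.mean(0).round(4),cv2.minAreaRect(p[:,:2].astype(np.float32)))
E
```

```text
rot [-0.37  0.07 -0.21] shift(after turn) [ 0.0057 -0.0032  0.0021] shift(now) [ 0.0057 -0.0032  0.0021] w 0.0856 t 3.02
1036 [ 0.6161 -0.1661  0.261 ] ((0.6157328486442566, -0.16759264469146729), (0.0421886071562767, 0.009961578994989395), 75.3226547241211)
6172 [ 0.6167 -0.1647  0.2051] ((0.615816056728363, -0.1670672595500946), (0.07478167861700058, 0.07498776167631149), 73.08197021484375)
```

View pics/w1.png

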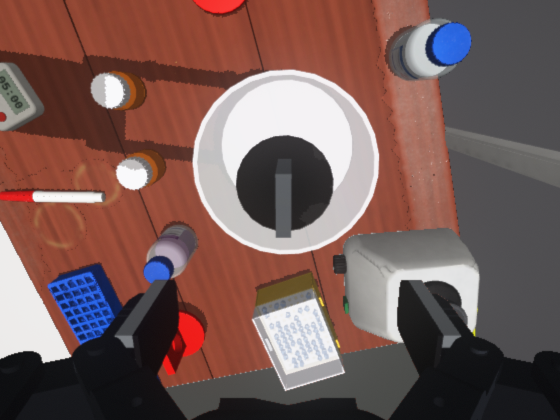

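The wrist view shows the black stopper with its grey eye plate at (284,195) on the jar. The blue-capped reagent bottle is at (160,265). I'll settle the arm and measure again.

Emit:
drive_tool:
  motion: "0 0 0 0.005 -0.003 0 100; 0 0 0 0 0 0 100; 0 0 0 0 0 0 100"

```text
clock: 3.45
position: [0.6138, -0.1657, 0.3235]
ee_rot: [-0.003, 0.791, 0.612, -0.002]
contact_force: [-0.2, 0.8, 0.3]
width: 0.0854
```

```bash
cat > meas.py <<'E'
from h import *
im,d,K,C,m=grab('wrist'); W=cloud(d,K,C)
for zl,zh in [(0.255,0.27),(0.201,0.211)]:
    k=(W[...,2]>zl)&(W[...,2]<zh)&(np.hypot(W[...,0]-.616,W[...,1]+.171)<.05)
    p=W[k]; print(k.sum(),p.mean(0).round(4),cv2.minAreaRect(p[:,:2].astype(np.float32)))
E
python3 meas.py; python3 plan.py 0.616 -0.169 0.26 -14.6
```

```text
1010 [ 0.6159 -0.1665  0.2611] ((0.6156810522079468, -0.1675935685634613), (0.04236714541912079, 0.009793004021048546), 75.44252014160156)
5931 [ 0.6164 -0.1643  0.2051] ((0.6157712936401367, -0.1669035255908966), (0.07410014420747757, 0.07566142082214355), 76.7369613647461)
rot [-0.42 -0.07  0.09] shift(after turn) [-0.0027  0.003   0.0636] shift(now) [-0.0028  0.0034  0.0636] w 0.0854 t 3.5
```

Emit:
drive_tool:
  motion: "-0.4 0 0 -0.002 0.003 0.02 100; 0 0 0 0 0 0.03 100; 0 0 0 0 0 0.02 100; 0 0 0 0 0 0 100; 0 0 0 0 0 0 100"

```text
clock: 4.12
position: [0.6167, -0.1658, 0.2556]
ee_rot: [0.002, 0.79, 0.614, 0.002]
contact_force: [-0.3, 0.4, 0.3]
width: 0.0856
```

```bash
python3 plan.py 0.6157 -0.168 0.238 -14.6
```

```text
rot [ 0.35 -0.03  0.3 ] shift(after turn) [-0.0024 -0.0004  0.0176] shift(now) [-0.0024 -0.0005  0.0176] w 0.0856 t 4.12
```

Emit:
drive_tool:
  motion: "0.3 0 0.3 -0.002 0 0.0175 100; 0 0 0 0 0 0 60; 0 0 0 0 0 0 30; 0 0 0 0 0 0 0; 0 0 0 0 0 0 0; 0 0 0 0 0 0 0; 0 0 0 0 0 0 0; 0 0 0 0 0 0 0"
  newtons: 50

```text
clock: 5.12
position: [0.6176, -0.1684, 0.2396]
ee_rot: [0.002, 0.791, 0.611, 0.002]
contact_force: [-0.3, 0.5, 0.2]
width: -0.0002
```

```bash
python3 plan.py 0.6157 -0.168 0.238 -14.6
```

```text
rot [ 0.3   0.01 -0.02] shift(after turn) [-0.0001 -0.0019  0.0016] shift(now) [-0.0001 -0.0019  0.0016] w -0.0002 t 5.12
```

```bash
python3 - <<'E'
from h import *
im,d,K,C,m=grab('wrist','w2.png')
im,d,K,C,m=grab('side','s2.png')
b=cv2.imread('pics/s2.png'); cv2.imwrite('pics/s2c.png',cv2.resize(b[80:220,180:360],None,fx=4,fy=4,interpolation=cv2.INTER_CUBIC))
E
```

```text
(no output)
```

View pics/w2.png

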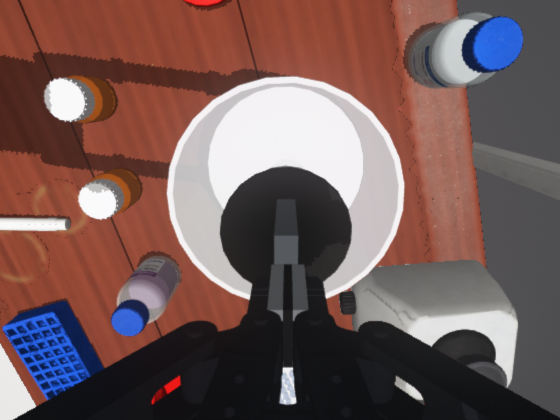

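View pics/s2c.png

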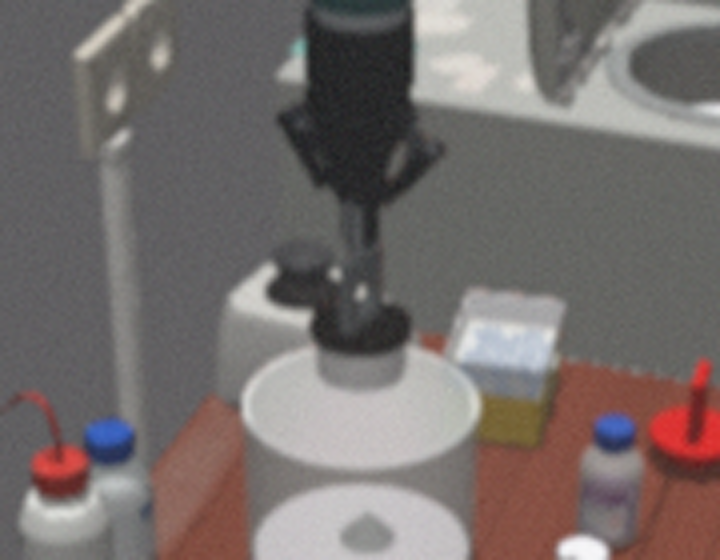

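```bash
python3 - <<'E'
from h import *
im,d,K,C,m=grab('wrist'); s=get_state(); print(s['width'])
b=cv2.cvtColor(im,cv2.COLOR_RGB2BGR); cv2.imwrite('pics/w2c.png',cv2.resize(b[180:340,220:350],None,fx=4.5,fy=3.7,interpolation=cv2.INTER_CUBIC))
v,u=np.mgrid[:420,:560]; T=np.array(m['T_tool_cam'])
P=np.stack([(u-K[0,2])/K[0,0]*d,-(v-K[1,2])/K[1,1]*d,-d],-1)@T[:3,:3].T+T[:3,3]
for r in (215,240,255,268,280,300):
  for c in range(262,316,6): print(r,c,P[r,c].round(3),end=' ')
  print()
E
```

```text
0.00021694508685338518
215 262 [ 0.012 -0.016  0.035] 215 268 [ 0.012 -0.012  0.034] 215 274 [ 0.012 -0.009  0.035] 215 280 [ 0.021 -0.005  0.005] 215 286 [ 0.021 -0.002  0.006] 215 292 [0.021 0.001 0.006] 215 298 [0.012 0.005 0.034] 215 304 [0.012 0.008 0.034] 215 310 [0.011 0.012 0.036] 
240 262 [-0.003 -0.016  0.034] 240 268 [-0.003 -0.012  0.035] 240 274 [ 0.019 -0.007 -0.022] 240 280 [ 0.019 -0.004 -0.021] 240 286 [ 0.019 -0.002 -0.022] 240 292 [ 0.019  0.001 -0.022] 240 298 [-0.003  0.005  0.033] 240 304 [-0.003  0.008  0.034] 240 310 [-0.004  0.012  0.035] 
255 262 [-0.013 -0.016  0.035] 255 268 [-0.012 -0.012  0.034] 255 274 [ 0.012 -0.007 -0.021] 255 280 [ 0.012 -0.004 -0.021] 255 286 [ 0.013 -0.002 -0.022] 255 292 [ 0.012  0.001 -0.021] 255 298 [-0.012  0.005  0.034] 255 304 [-0.012  0.008  0.034] 255 310 [-0.012  0.012  0.033] 
268 262 [-0.02  -0.016  0.033] 268 268 [-0.021 -0.013  0.035] 268 274 [ 0.012 -0.006 -0.032] 268 280 [ 0.011 -0.004 -0.03 ] 268 286 [ 0.012 -0.002 -0.032] 268 292 [ 0.011  0.001 -0.031] 268 298 [ 0.012  0.003 -0.032] 268 304 [ 0.012  0.005 -0.032] 268 310 [-0.021  0.012  0.034] 
280 262 [ 0.008 -0.011 -0.035] 280 268 [ 0.007 -0.009 -0.034] 280 274 [ 0.011 -0.006 -0.042] 280 280 [ 0.011 -0.004 -0.04 ] 280 286 [ 0.012 -0.002 -0.043] 280 292 [ 0.011  0.    -0.041] 280 298 [ 0.011  0.003 -0.042] 280 304 [ 0.011  0.005 -0.042] 280 310 [ 0.008  0.008 -0.034] 
300 262 [ 0.007 -0.01  -0.048] 300 268 [ 0.012 -0.008 -0.056] 300 274 [ 0.012 -0.006 -0.056] 300 280 [ 0.012 -0.004 -0.057] 300 286 [ 0.011 -0.002 -0.055] 300 292 [ 0.012  0.    -0.056] 300 298 [ 0.011  0.002 -0.056] 300 304 [ 0.012  0.004 -0.057] 300 310 [ 0.007  0.007 -0.048]
```

View pics/w2c.png

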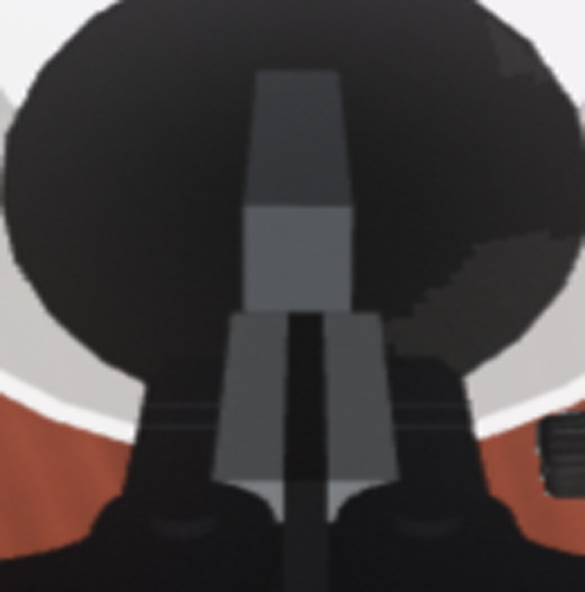

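```bash
python3 - <<'E'
from h import *
im,d,K,C,m=grab('side'); W=cloud(d,K,C)
# crop coords: x=180+c/4,y=80+r/4
for r in range(126,166,3):
    print(r,[(c,W[r,c].round(3).tolist()) for c in (264,267,270,273)])
b=cv2.cvtColor(im,cv2.COLOR_RGB2BGR); cv2.imwrite('pics/s3.png',cv2.resize(b[110:180,240:300],None,fx=9,fy=8,interpolation=cv2.INTER_CUBIC))
E
```

```text
126 [(264, [0.629, -0.157, 0.318]), (267, [0.621, -0.159, 0.319]), (270, [0.612, -0.156, 0.322]), (273, [0.604, -0.16, 0.321])]
129 [(264, [0.629, -0.155, 0.31]), (267, [0.623, -0.163, 0.308]), (270, [0.61, -0.151, 0.315]), (273, [0.603, -0.155, 0.314])]
132 [(264, [0.748, -0.49, 0.12]), (267, [0.621, -0.159, 0.3]), (270, [0.613, -0.159, 0.302]), (273, [0.604, -0.159, 0.303])]
135 [(264, [0.75, -0.496, 0.105]), (267, [0.621, -0.157, 0.292]), (270, [0.613, -0.16, 0.292]), (273, [0.605, -0.162, 0.292])]
138 [(264, [0.749, -0.491, 0.097]), (267, [0.62, -0.155, 0.284]), (270, [0.614, -0.163, 0.281]), (273, [0.607, -0.167, 0.28])]
141 [(264, [0.746, -0.484, 0.088]), (267, [0.622, -0.159, 0.272]), (270, [0.613, -0.159, 0.274]), (273, [0.61, -0.178, 0.265])]
144 [(264, [0.748, -0.489, 0.074]), (267, [0.62, -0.155, 0.265]), (270, [0.612, -0.158, 0.265]), (273, [0.607, -0.17, 0.26])]
147 [(264, [0.725, -0.424, 0.099]), (267, [0.617, -0.146, 0.261]), (270, [0.615, -0.164, 0.252]), (273, [0.609, -0.176, 0.247])]
150 [(264, [0.713, -0.391, 0.106]), (267, [0.616, -0.143, 0.253]), (270, [0.614, -0.162, 0.243]), (273, [0.61, -0.178, 0.236])]
153 [(264, [0.709, -0.378, 0.103]), (267, [0.617, -0.145, 0.242]), (270, [0.691, -0.389, 0.1]), (273, [0.611, -0.182, 0.224])]
156 [(264, [0.639, -0.182, 0.209]), (267, [0.618, -0.147, 0.231]), (270, [0.618, -0.174, 0.217]), (273, [0.609, -0.174, 0.219])]
159 [(264, [0.632, -0.161, 0.212]), (267, [0.618, -0.148, 0.221]), (270, [0.614, -0.163, 0.214]), (273, [0.609, -0.174, 0.209])]
162 [(264, [0.629, -0.154, 0.206]), (267, [0.616, -0.144, 0.214]), (270, [0.612, -0.158, 0.207]), (273, [0.606, -0.165, 0.204])]
165 [(264, [0.623, -0.137, 0.206]), (267, [0.614, -0.138, 0.208]), (270, [0.606, -0.14, 0.208]), (273, [0.599, -0.145, 0.207])]
```

View pics/s3.png

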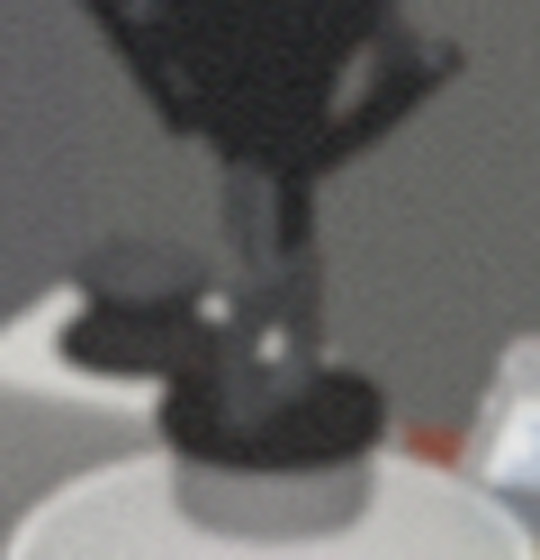

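```bash
python3 - <<'E'
from h import *
im,d,K,C,m=grab('wrist')
v,u=np.mgrid[:420,:560]; T=np.array(m['T_tool_cam'])
P=np.stack([(u-K[0,2])/K[0,0]*d,-(v-K[1,2])/K[1,1]*d,-d],-1)@T[:3,:3].T+T[:3,3]
for r in range(256,272): print(r,[P[r,c].round(4).tolist() for c in (274,277,298,303)],im[r,277])
print(get_state()['qpos'],get_state()['position'])
E
```

```text
256 [[0.0127, -0.0068, -0.0232], [0.0123, -0.0056, -0.0224], [-0.0132, 0.0049, 0.0343], [-0.0132, 0.0078, 0.0343]] [86 89 93]
257 [[0.0112, -0.0069, -0.0209], [0.0115, -0.0056, -0.0216], [-0.0141, 0.005, 0.0348], [-0.0138, 0.0079, 0.0343]] [86 90 94]
258 [[0.0108, -0.0069, -0.0211], [0.0106, -0.0056, -0.0207], [-0.0148, 0.005, 0.0352], [-0.0144, 0.0079, 0.0342]] [87 90 94]
259 [[0.0104, -0.0069, -0.0212], [0.0102, -0.0056, -0.0207], [-0.0154, 0.005, 0.035], [-0.0151, 0.0079, 0.0343]] [86 89 93]
260 [[0.0105, -0.0068, -0.0223], [0.0098, -0.0056, -0.0209], [-0.0157, 0.005, 0.0343], [-0.0157, 0.0079, 0.0341]] [86 90 93]
261 [[0.0098, -0.0069, -0.022], [0.0097, -0.0056, -0.0216], [-0.0165, 0.005, 0.0346], [-0.0162, 0.0079, 0.034]] [87 90 94]
262 [[0.0092, -0.0069, -0.0216], [0.0095, -0.0056, -0.0222], [-0.0174, 0.005, 0.0351], [-0.0167, 0.0079, 0.0336]] [87 90 93]
263 [[0.0084, -0.0069, -0.0209], [0.0087, -0.0056, -0.0215], [-0.0182, 0.005, 0.0355], [-0.0174, 0.0079, 0.0338]] [83 86 90]
264 [[0.0109, -0.0067, -0.0271], [0.0112, -0.0054, -0.0278], [0.0112, 0.003, -0.0278], [0.0112, 0.0051
[... 329 characters left out ...]
4], [0.0115, 0.003, -0.0311], [0.0113, 0.005, -0.0307]] [73 75 77]
268 [[0.0115, -0.0065, -0.032], [0.012, -0.0053, -0.0331], [0.0116, 0.0029, -0.0323], [0.0112, 0.0049, -0.0314]] [73 75 77]
269 [[0.0111, -0.0065, -0.032], [0.0118, -0.0053, -0.0335], [0.0116, 0.0029, -0.0332], [0.012, 0.0048, -0.034]] [73 75 77]
270 [[0.0116, -0.0064, -0.0339], [0.0115, -0.0053, -0.0339], [0.0112, 0.0029, -0.0331], [0.0116, 0.0048, -0.0339]] [74 75 78]
271 [[0.011, -0.0065, -0.0336], [0.0117, -0.0052, -0.035], [0.0111, 0.0029, -0.0338], [0.0116, 0.0048, -0.0348]] [73 75 77]
[-3.75121768e-01  3.57259422e-01  1.30203361e+00  4.94819255e-04
  1.47721500e+00 -1.20039598e-01] [ 0.61755767 -0.16838106  0.23956406]
```

The fingers closed fully (width 0). The wrist and side depth both put the fingertips about 28 mm above the reported TCP, at z≈0.267 and just over the plate's top. I'll take that offset as real, reopen and go lower.

Emit:
drive_tool:
  motion: "0 0 0 0 0 0 100; 0 0 0 0 0 0 100; 0 0 0 0 0 0 100; 0 0 0 0 0 0 100; 0.3 0 0 0 -0.002 0 100; 0 0 0 0 0 0 100"

```text
clock: 6.12
position: [0.6154, -0.1679, 0.2395]
ee_rot: [-0.0, 0.791, 0.611, -0.0]
contact_force: [-0.6, 0.6, -0.3]
width: 0.0857
```

```bash
python3 plan.py 0.6157 -0.168 0.210 -14.6; python3 - <<'E'
from h import *
im,d,K,C,m=grab('wrist','w4.png')
v,u=np.mgrid[:420,:560]; T=np.array(m['T_tool_cam'])
P=np.stack([(u-K[0,2])/K[0,0]*d,-(v-K[1,2])/K[1,1]*d,-d],-1)@T[:3,:3].T+T[:3,3]
k=(P[...,2]<-0.02)&(P[...,2]>-0.06)&(abs(P[...,1])>0.03)&(abs(P[...,1])<.07)
for sgn in (-1,1):
    q=P[k&(P[...,1]*sgn>0)]; print(sgn,len(q),q.min(0) if len(q) else '',q.max(0) if len(q) else '')
k=(abs(P[...,1])<0.03)&(P[...,2]<-.01)&(P[...,2]>-.03)&(P[...,0]<.04); print(k.sum(),P[k].min(0),P[k].max(0),P[k].mean(0))
E
```

```text
rot [-0.04  0.01 -0.02] shift(after turn) [-0.0001  0.0003  0.0295] shift(now) [-0.0001  0.0003  0.0295] w 0.0857 t 6.12
-1 1959 [-0.01106874 -0.05782476 -0.05998669] [ 0.01262522 -0.04333094 -0.03695587]
1 1958 [-0.01121185  0.04086738 -0.05999797] [ 0.01252354  0.05549729 -0.03767096]
2289 [-0.02107409 -0.00497266 -0.02399536] [ 0.02176603  0.00517248 -0.01004187] [ 3.00570674e-03  2.13638573e-05 -2.11120897e-02]
```

View pics/w4.png

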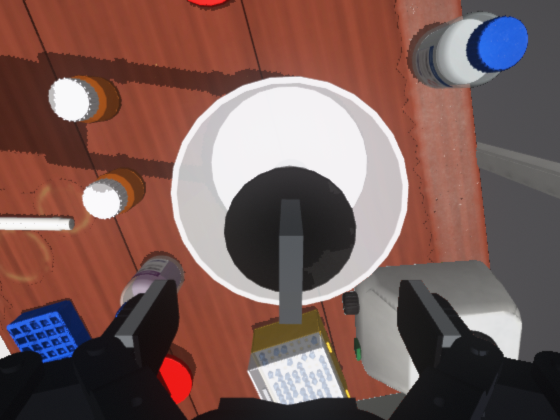

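Emit:
drive_tool:
  motion: "0 0 0 0 0 0.015 100; 0 0 0 0 0 0.0145 100; 0 0 0 0 0 0 100; 0 0 0 0 0 0 60; 0 0 0 0 0 0 30; 0 0 0 0 0 0 0; 0 0 0 0 0 0 0; 0 0 0 0 0 0 0; 0 0 0 0 0 0 0; 0 0 0 0 0 0 0"
  newtons: 50

```text
clock: 7.42
position: [0.6153, -0.1678, 0.2075]
ee_rot: [-0.0, 0.791, 0.611, -0.0]
contact_force: [0.1, 0.2, 0.8]
width: 0.0089
```

```bash
python3 plan.py 0.6157 -0.168 0.210 -14.6; python3 - <<'E'
from h import *
im,d,K,C,m=grab('wrist','w5.png')
E
```

```text
rot [-0.07  0.   -0.02] shift(after turn) [-0.0001  0.0004 -0.0025] shift(now) [-0.0001  0.0004 -0.0025] w 0.0089 t 7.42
```

View pics/w5.png

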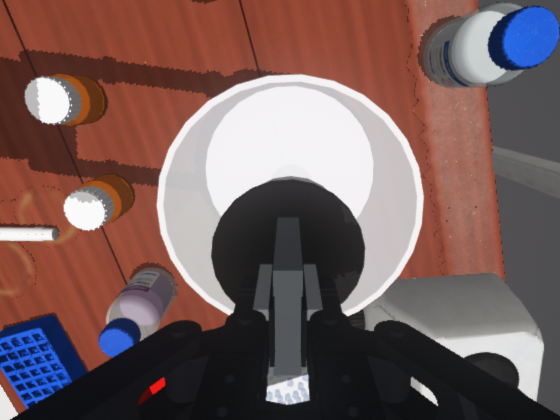

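Emit:
drive_tool:
  motion: "0 0 0 0 0 0 30; 0 0 0 0 0 0 30; 0 0 0 0 0 -0.004 30; 0 0 0 0 0 0 0; 0 0 0 0 0 0 0; 0 0 0 0 0 0 0; 0 0 0 0 0 0 0; 0 0 0 0 0 0 0"
  newtons: 50

```text
clock: 8.48
position: [0.6155, -0.1679, 0.2124]
ee_rot: [-0.0, 0.791, 0.611, -0.0]
contact_force: [-0.2, 0.4, 0.6]
width: 0.0093
```

```bash
python3 - <<'E'
from h import *
s=get_state();print(s['position'],s['width'],s['contact_force'],R.from_matrix(T_tool(s)[:3,:3]).as_matrix().round(3).tolist())
E
```

```text
[ 0.61553612 -0.16792002  0.21241354] 0.009312494070665922 [-0.20888432  0.43849629  0.56867842] [[0.252, 0.968, -0.0], [0.968, -0.252, -0.0], [-0.0, -0.0, -1.0]]
```

Emit:
drive_tool:
  motion: "0 0 0 0 0 -0.03 0; 0 0 0 0 0 -0.04 0; 0 0 0 0 0 -0.03 0; 0 0 -9 0 0 0 0; 0 0 -10 0 0 0 0; 0 0 -10 0 0 0 0; 0 0 -9 0 0 0 0; 0 0 0 0 0 0 0"

```text
clock: 9.48
position: [0.6143, -0.1674, 0.312]
ee_rot: [-0.004, 0.541, 0.841, -0.001]
contact_force: [-0.1, -0.5, -1.1]
width: 0.0093
```

```bash
python3 plan.py 0.537 0.153 0.26 24
```

```text
rot [-0.3  -0.29  0.52] shift(after turn) [0.3241 0.0597 0.052 ] shift(now) [0.3233 0.0629 0.0533] w 0.0093 t 9.47
```

Emit:
drive_tool:
  motion: "0 0 0.5 0.02 0.004 0 0; 0 0 0 0.04 0.008 0 0; 0 0 0 0.05 0.01 0 0; 0 0 0 0.055 0.01 0.01 0; 0 0 0 0.055 0.01 0.01 0; 0 0 0 0.05 0.01 0.01 0; 0 0 0 0.03 0.006 0.01 0; 0 0 0 0.015 0.002 0.01 0; 0 0 0 0 0 0 0; 0 0 0 0 0 0 0"

```text
clock: 10.72
position: [0.5349, 0.1625, 0.262]
ee_rot: [-0.006, 0.552, 0.834, 0.001]
contact_force: [0.1, 0.6, -0.9]
width: 0.0092
```

```bash
python3 plan.py 0.537 0.153 0.20 24; python3 - <<'E'
from h import *
im,d,K,C,m=grab('wrist','w6.png'); np.savez('w6.npz',im=im,d=d,K=K,C=C)
W=cloud(d,K,C)
k=(W[...,2]>.135)&(W[...,2]<.16)&(np.hypot(W[...,0]-.64,W[...,1]-.198)<.06)
p=W[k]; print(k.sum(),p.mean(0).round(4),cv2.minAreaRect(p[:,:2].astype(np.float32)))
v=cv2.fitLine(p[:,:2].astype(np.float32),cv2.DIST_HUBER,0,0.001,0.001).ravel();print(v,np.degrees(np.arctan2(v[1],v[0])))
t=(p[:,:2]-v[2:])@v[:2]; print(t.min(),t.max())
for a in np.arange(-.05,.05,.01):
    q=p[(t>a)&(t<a+.01)]
    if len(q): print(round(a,3),len(q),q.mean(0).round(4),q.max(0).round(4)[2], ((q[:,:2]-v[2:])@[-v[1],v[0]]).min().round(4),((q[:,:2]-v[2:])@[-v[1],v[0]]).max().round(4))
E
```

```text
rot [-0.27 -0.61 -0.96] shift(after turn) [-0.0096 -0.002   0.062 ] shift(now) [-0.0102 -0.0015  0.062 ] w 0.0092 t 10.72
1438 [0.6394 0.2036 0.1434] ((0.6390550136566162, 0.2015499472618103), (0.08967301994562149, 0.013522384688258171), 25.46031951904297)
[0.91587985 0.40145248 0.6251545  0.19747265] 23.66901
-0.030499413316497068 0.059232825560358304
-0.04 5 [0.5979 0.1843 0.146 ] 0.1472 -0.0027 0.0003
-0.03 156 [0.6021 0.1872 0.1477] 0.1515 -0.0058 0.0037
-0.02 157 [0.6118 0.1912 0.1431] 0.1471 -0.0065 0.0039
-0.01 151 [0.6206 0.1954 0.1432] 0.1452 -0.0049 0.004
0.0 152 [0.6299 0.1993 0.1431] 0.1453 -0.0051 0.0037
0.01 151 [0.639  0.2033 0.1432] 0.1459 -0.0052 0.0037
0.02 169 [0.6481 0.2075 0.1429] 0.1457 -0.0055 0.004
0.03 162 [0.6573 0.2114 0.1429] 0.1454 -0.0059 0.0042
0.04 182 [0.6666 0.2158 0.1425] 0.1455 -0.0066 0.0055
```

View pics/w6.png

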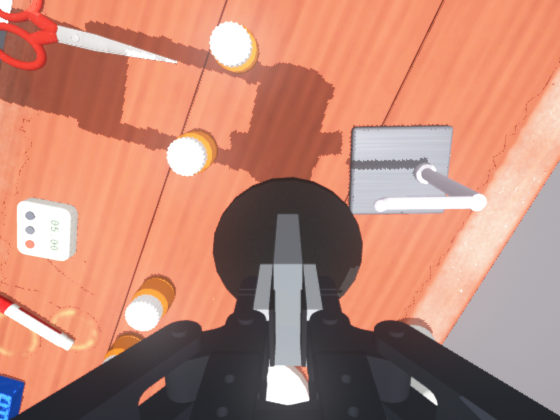

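The wrist view shows the peg from its tip at (382,206) to the rod at (478,202), and the stopper held upright. The wrist frame puts peg_mid at about (0.629, 0.198) with the axis at 23.7°. I'll line up in front of the tip.

Emit:
drive_tool:
  motion: "0 -0.5 -1.2 -0.005 -0.002 0.04 0; 0 0 0 0 0 0.04 0; 0 0 0 0 0 0.035 0; 0 0 0 0 0 0 0; 0 0 0 0 0 0 0"

```text
clock: 11.4
position: [0.5406, 0.1515, 0.1484]
ee_rot: [0.002, 0.547, 0.837, 0.001]
contact_force: [0.1, 0.1, -2.1]
width: 0.0093
```

```bash
python3 plan.py 0.5374 0.158 0.1294 23.7
```

```text
rot [ 0.23  0.14 -0.01] shift(after turn) [ 0.0072 -0.0003  0.019 ] shift(now) [ 0.0072 -0.0004  0.019 ] w 0.0093 t 11.4
```

Emit:
drive_tool:
  motion: "0.2 0.1 0 0.007 0 0.017 0; 0 0 0 0 0 0 0; 0 0 0 0 0 0 0"

```text
clock: 11.78
position: [0.5401, 0.1584, 0.1335]
ee_rot: [0.003, 0.547, 0.837, 0.002]
contact_force: [0.3, 0.7, -1.1]
width: 0.009
```

```bash
python3 plan.py 0.5374 0.158 0.1294 23.7;  python3 - <<'E'
from h import *
im,d,K,C,m=grab('wrist','w7.png'); s=get_state(); print(s['position'])
W=cloud(d,K,C)
k=(W[...,2]>.138)&(W[...,2]<.16)&(np.hypot(W[...,0]-.64,W[...,1]-.198)<.06)
p=W[k]
v=cv2.fitLine(p[:,:2].astype(np.float32),cv2.DIST_HUBER,0,0.001,0.001).ravel();print(k.sum(),v,np.degrees(np.arctan2(v[1],v[0])))
T=T_tool(s); q=(p-T[:3,3])@T[:3,:3]; print('tool frame',q.min(0),q.max(0))
for a in np.arange(.05,.16,.02):
    k=(q[:,1]>a)&(q[:,1]<a+.02); print(round(a,2),k.sum(),q[k].mean(0) if k.any() else '', np.percentile(q[k],[2,98],axis=0)[:,0] if k.any() else '')
E
```

```text
rot [ 0.36  0.12 -0.05] shift(after turn) [ 0.0007 -0.0026  0.0041] shift(now) [ 0.0007 -0.0026  0.0041] w 0.009 t 11.78
[0.53980148 0.15840874 0.13334557]
2827 [0.91439754 0.4048175  0.62491465 0.19793014] 23.879688
tool frame [-0.00451484  0.06262761 -0.01736573] [ 0.00600746  0.12674697 -0.00398389]
0.05 373 [ 0.0016751   0.06656335 -0.01406828] [-0.00314949  0.00522462]
0.07 849 [ 0.0021722   0.08053457 -0.00950153] [-0.0034258   0.00539067]
0.09 933 [ 0.00197796  0.09993431 -0.00889257] [-0.00371806  0.00550008]
0.11 672 [ 0.00219486  0.1174814  -0.00878293] [-0.00289325  0.00564983]
0.13 0  
0.15 0
```

View pics/w7.png

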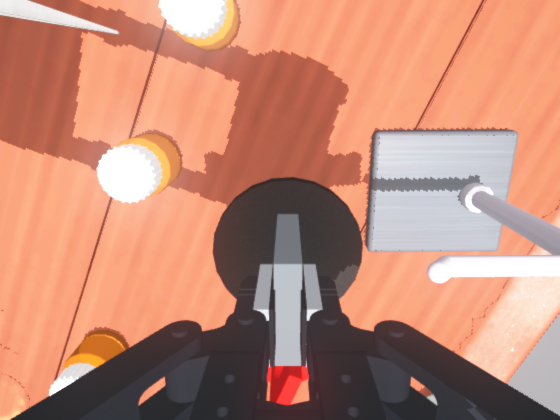

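Emit:
drive_tool:
  motion: "0.3 0 0 0.001 0 0.003 0; 0 0 0 0 0 0 0; 0 0 0 0 0.015 0 0; 0 0 0 0 0.015 0 0; 0 0 0 0 0 0 0; 0 0 0 0 0 0 0"

```text
clock: 12.58
position: [0.5703, 0.1728, 0.1307]
ee_rot: [0.002, 0.547, 0.837, 0.0]
contact_force: [-0.4, -1.1, -0.6]
width: 0.0093
```

```bash
python3 plan.py 0.6194 0.194 0.1294 23.7
```

```text
rot [ 0.13  0.13 -0.03] shift(after turn) [-0.0004  0.0535  0.0013] shift(now) [-0.0003  0.0535  0.0014] w 0.0093 t 12.57
```

Emit:
drive_tool:
  motion: "0 0 0 0 0.008 0.001 0; 0 0 0 0 0.01 0 0; 0 0 0 0 0.01 0 0; 0 0 0 0 0 0 0"

```text
clock: 13.08
position: [0.5977, 0.1848, 0.1296]
ee_rot: [0.002, 0.547, 0.837, 0.0]
contact_force: [0.1, -0.2, -2.1]
width: 0.0092
```

```bash
python3 plan.py 0.6194 0.194 0.1294 23.7; python3 - <<'E'
from h import *
im,d,K,C,m=grab('wrist','w8.png'); im,d,K,C,m=grab('side','s8.png')
b=cv2.imread('pics/s8.png'); cv2.imwrite('pics/s8c.png',cv2.resize(b[190:320,150:290],None,fx=4.5,fy=4.5,interpolation=cv2.INTER_CUBIC))
E
```

```text
rot [ 0.14  0.13 -0.04] shift(after turn) [-0.0003  0.0236  0.0002] shift(now) [-0.0003  0.0236  0.0003] w 0.0092 t 13.07
```

View pics/s8c.png

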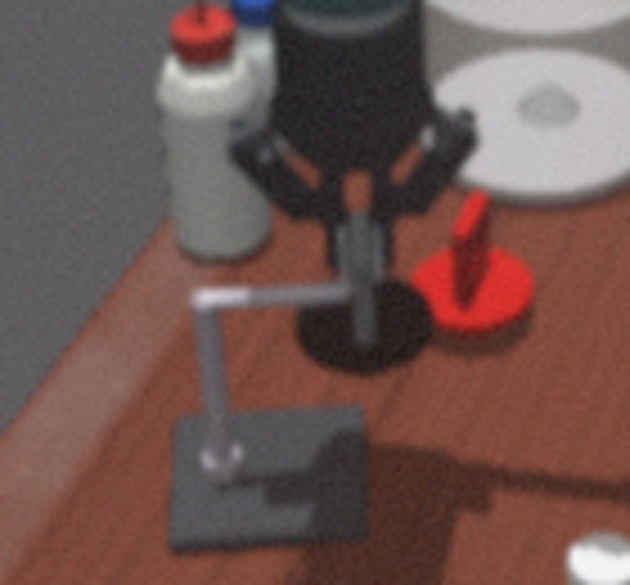

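View pics/w8.png

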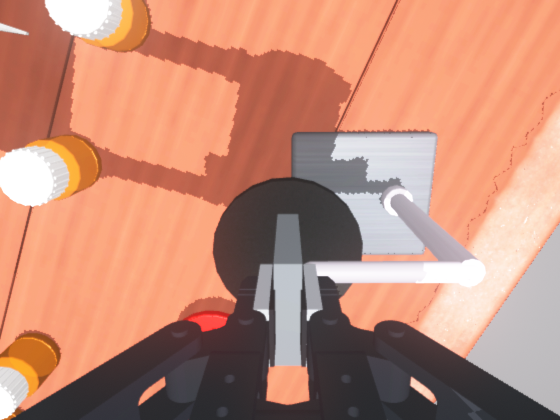

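The side view shows the tip entering the eye at about (355,292) of the crop. The contact force is only about 2 N, so I'm going on.

Emit:
drive_tool:
  motion: "0 0 0 0 0.008 0 0; 0 0 0 0 0.008 0 0; 0 0 0 0 0.007 0 0; 0 0 0 0 0 0 0; 0 0 0 0 0 0 0"

```text
clock: 13.8
position: [0.6189, 0.1943, 0.1296]
ee_rot: [0.001, 0.547, 0.837, -0.0]
contact_force: [0.7, -0.3, -0.5]
width: 0.0088
```

```bash
python3 plan.py 0.6194 0.194 0.1294 23.7; python3 - <<'E'
from h import *
im,d,K,C,m=grab('wrist','w9.png'); im,d,K,C,m=grab('side','s9.png')
b=cv2.imread('pics/s9.png'); cv2.imwrite('pics/s9c.png',cv2.resize(b[190:320,150:290],None,fx=4.5,fy=4.5,interpolation=cv2.INTER_CUBIC))
E
```

```text
rot [ 0.05  0.12 -0.04] shift(after turn) [-0.0004  0.0004  0.0002] shift(now) [-0.0004  0.0004  0.0002] w 0.0088 t 13.8
```

View pics/s9c.png

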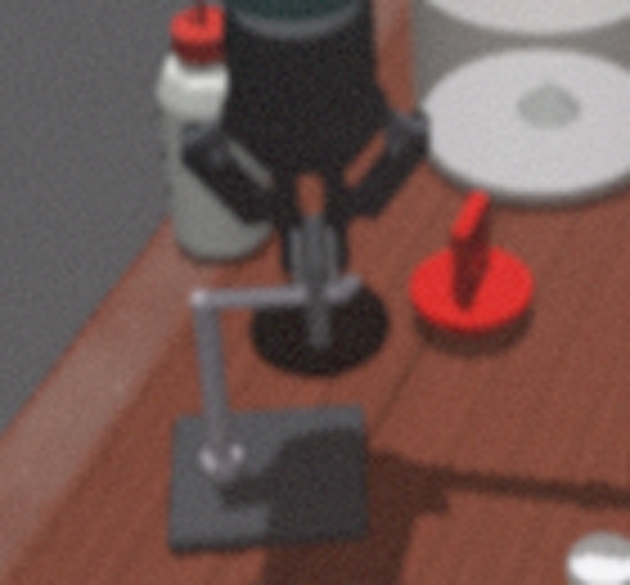

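View pics/w9.png

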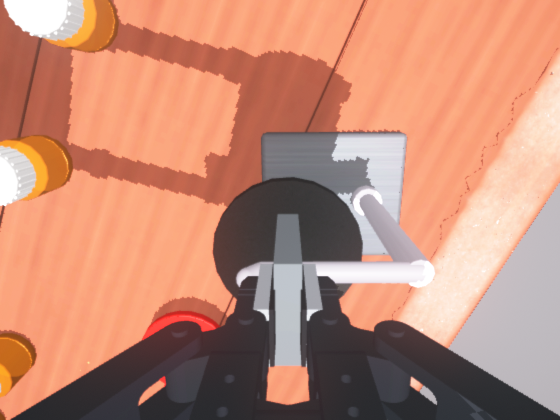

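Emit:
drive_tool:
  motion: "0 0 0 0 0 0.005 0; 0 0 0 0 0 0.004 0; 0 0 0 0 0 0 0; 0 0 0 0 0 0 15; 0 0 0 0 0 0 25; 0 0 0 0 0 0 50; 0 0 0 0 0 0 50; 0 0 0 0 0 0 50"

```text
clock: 14.9
position: [0.6254, 0.1963, 0.1241]
ee_rot: [0.006, 0.547, 0.837, 0.006]
contact_force: [-0.3, 0.2, 0.9]
width: 0.0426
```

```bash
python3 plan.py 0.6194 0.194 0.1294 23.7; python3 - <<'E'
from h import *
im,d,K,C,m=grab('wrist','w10.png'); im,d,K,C,m=grab('side','s10.png')
b=cv2.imread('pics/s10.png'); cv2.imwrite('pics/s10c.png',cv2.resize(b[190:320,150:290],None,fx=4.5,fy=4.5,interpolation=cv2.INTER_CUBIC))
E
```

```text
rot [ 1.    0.23 -0.07] shift(after turn) [ 0.0003 -0.0064 -0.0053] shift(now) [ 0.0003 -0.0063 -0.0054] w 0.0426 t 14.9
```

View pics/s10c.png

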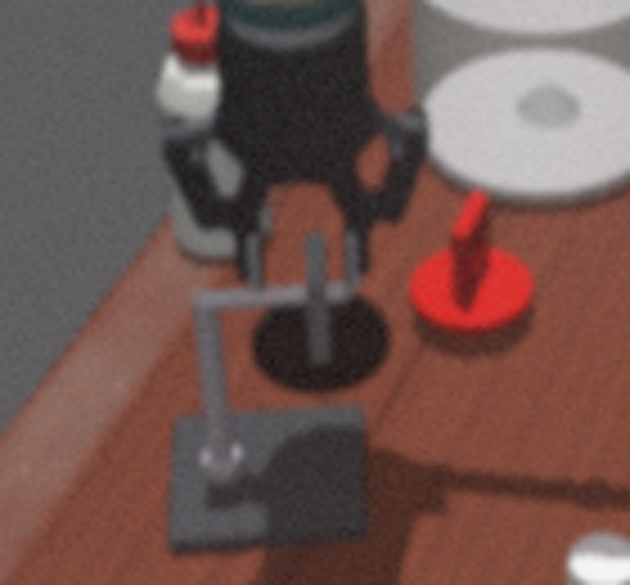

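View pics/w10.png

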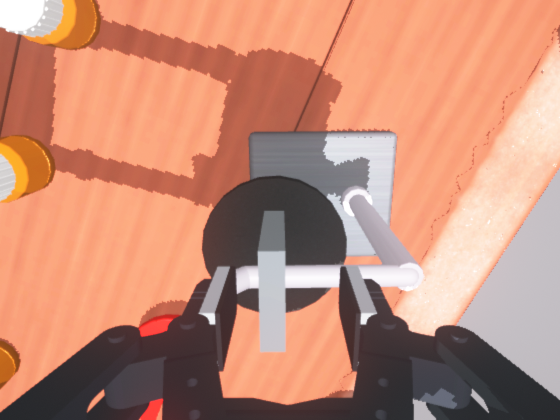

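The stopper hangs on the peg at (272,280) with the fingers clear of it. I'll raise the arm.

Emit:
drive_tool:
  motion: "0 0 0 0 -0.004 -0.015 60; 0 0 0 0 0 -0.04 80; 0.9 0 0 0 0 -0.04 100; 0 0 0 0 0 -0.04 100; 0 0 0 0 0 0 100; 0 0 0 0 0 0 100; 0 0 0 0 0 0 100"

```text
clock: 15.88
position: [0.6151, 0.1929, 0.2639]
ee_rot: [-0.001, 0.547, 0.837, -0.004]
contact_force: [0.1, 0.7, -0.5]
width: 0.085
```

```bash
cat > vials.py <<'E'
from h import *
im,d,K,C,m=grab('top'); W=cloud(d,K,C); cv2.imwrite('pics/toplast.png',cv2.cvtColor(im,cv2.COLOR_RGB2BGR))
hsv=cv2.cvtColor(im,cv2.COLOR_RGB2HSV)
m=((hsv[...,1]<60)&(hsv[...,2]>140)&(W[...,2]>0.05)&(W[...,2]<0.07)).astype(np.uint8)
n,l,st,c=cv2.connectedComponentsWithStats(m)
for i in range(1,n):
    if st[i,4]>70 and st[i,2]<18 and st[i,3]<18: print('cap',c[i].round(1),st[i,4],(ray(*c[i],K,C,0.06)+[0,.0035,0]).round(4))
E
python3 vials.py; python3 plan.py .433 .139 .15 15
python3 - <<'E'
from h import *
im,d,K,C,m=grab('wrist','w11.png'); im,d,K,C,m=grab('side','s11.png')
W=cloud(d,K,C)
b=cv2.imread('pics/s11.png'); cv2.imwrite('pics/s11c.png',cv2.resize(b[190:320,150:290],None,fx=4.5,fy=4.5,interpolation=cv2.INTER_CUBIC))
E
```

```text
cap [294.6 233.4] 121 [ 0.4451 -0.0492  0.06  ]
cap [327.  236.4] 125 [ 0.4361 -0.1425  0.06  ]
cap [229.1 237.7] 121 [0.4333 0.1395 0.06  ]
rot [-0.41  0.19  8.61] shift(after turn) [-0.005  -0.1897  0.1135] shift(now) [ 0.0238 -0.1875  0.1149] w 0.0854 t 15.93
```

View pics/s11c.png

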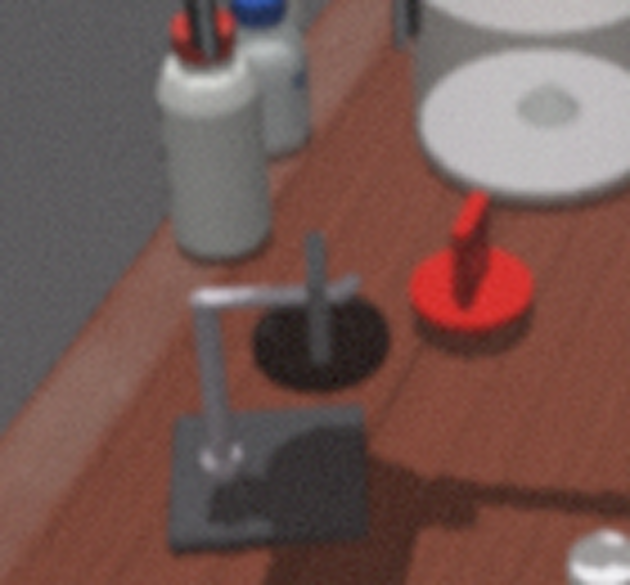

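View pics/w11.png

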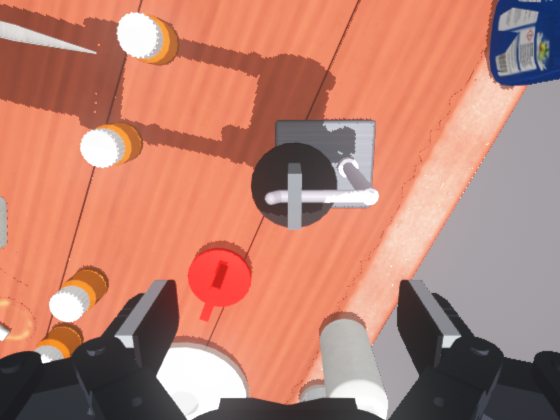

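Hung and let go, centred between the bent tip and the rod. Now I'll measure the caps in the wrist frame.

```bash
cat > wv.py <<'E'
from h import *
im,d,K,C,m=grab('wrist'); W=cloud(d,K,C)
hsv=cv2.cvtColor(im,cv2.COLOR_RGB2HSV)
m=((hsv[...,1]<70)&(hsv[...,2]>110)&(abs(W[...,2]-.06)<.006)).astype(np.uint8)
n,l,st,c=cv2.connectedComponentsWithStats(m)
for i in range(1,n):
    if st[i,4]>300:
        p=W[l==i]; (x,y),r=cv2.minEnclosingCircle(p[:,:2].astype(np.float32)); q=np.percentile(p,[1,99],axis=0)
        if .012<r<.026: print('cap',c[i].round(0),st[i,4],'ctr',np.round([x,y,r],4),'mean',p.mean(0).round(4))
E
python3 wv.py
```

```text
cap [137.  35.] 1425 ctr [0.4381 0.254  0.0191] mean [0.4388 0.2539 0.0589]
cap [522.  50.] 305 ctr [0.7616 0.3812 0.018 ] mean [0.7609 0.3812 0.0609]
cap [ 99. 148.] 1118 ctr [0.4334 0.1402 0.0188] mean [0.434  0.1411 0.0588]
cap [ 66. 306.] 786 ctr [ 0.4448 -0.0492  0.0192] mean [ 0.446  -0.0474  0.0586]
```

```bash
python3 plan.py .4333 .1402 .014 23.5
```

```text
rot [-0.4   0.17  0.11] shift(after turn) [ 0.0242 -0.188   0.2496] shift(now) [ 0.0253 -0.1862  0.2508] w 0.0855 t 16.07
```

Emit:
drive_tool:
  motion: "-0.4 0 0 0.004 -0.03 0 100; 0 0 0 0.007 -0.05 0 100; 0 0 0 0.007 -0.05 0.01 100; 0 0 0 0.006 -0.04 0.03 100; 0 0 0 0 -0.016 0.04 100; 0 0 0 0 0 0.04 100; 0 0 0 0 0 0.03 100; 0 0 0 0 0 0 100; 0 0 0 0 0 0 100"

```text
clock: 17.2
position: [0.4289, 0.1382, 0.1074]
ee_rot: [0.001, 0.547, 0.837, -0.002]
contact_force: [0.4, -0.0, -0.4]
width: 0.0852
```

```bash
python3 plan.py .4333 .1402 .014 23.5; python3 wv.py
```

```text
rot [-0.11  0.15  0.11] shift(after turn) [0.0001 0.0048 0.0934] shift(now) [0.0004 0.005  0.0934] w 0.0852 t 17.2
cap [391.  43.] 4099 ctr [0.4378 0.2538 0.0191] mean [0.437  0.2536 0.059 ]
cap [296. 225.] 2670 ctr [0.4331 0.1401 0.0191] mean [0.4322 0.1413 0.0589]
```

Emit:
drive_tool:
  motion: "0 0 0 0 0.005 0.03 100; 0 0 0 0 0 0.03 100; 0 0 0 0 0 0.02 100; 0 0 0 0 0 0.006 100; 0 0 0 0 0 0 100; 0 0 0 0 0 0 100"

```text
clock: 18.0
position: [0.4433, 0.1417, 0.0272]
ee_rot: [0.008, 0.547, 0.837, 0.005]
contact_force: [-0.4, -0.6, -1.1]
width: 0.0854
```

```bash
python3 plan.py .4333 .1402 .014 23.5
```

```text
rot [0.94 0.42 0.13] shift(after turn) [ 0.0026 -0.0098  0.0132] shift(now) [ 0.0027 -0.01    0.013 ] w 0.0854 t 18.0
```

Emit:
drive_tool:
  motion: "0.9 0.4 0 0.0025 -0.01 0.007 100; 0 0 0 0 0 0 100; 0 0 0 0 0 0 100"

```text
clock: 18.38
position: [0.4334, 0.1401, 0.0209]
ee_rot: [0.001, 0.547, 0.837, 0.001]
contact_force: [0.2, -0.1, -0.5]
width: 0.0856
```

```bash
python3 plan.py .4333 .1402 .014 23.5
```

```text
rot [0.13 0.03 0.14] shift(after turn) [ 0.0002 -0.0001  0.0069] shift(now) [ 0.0002 -0.0001  0.0069] w 0.0856 t 18.38
```

Emit:
drive_tool:
  motion: "0 0 0 0 0 0.0065 100; 0 0 0 0 0 0 60; 0 0 0 0 0 0 30; 0 0 0 0 0 0 20; 0 0 0 0 0 0 20; 0 0 0 0 0 0 20"
  newtons: 40

```text
clock: 19.12
position: [0.4337, 0.1401, 0.0142]
ee_rot: [0.001, 0.547, 0.837, 0.001]
contact_force: [0.3, -0.1, -0.4]
width: 0.035
```

```bash
python3 plan.py .4333 .1402 .014 23.5;python3 - <<'E'
from h import *
im,d,K,C,m=grab('wrist','w12.png'); im,d,K,C,m=grab('side','s12.png')
E
```

```text
rot [0.15 0.04 0.14] shift(after turn) [ 0.0003 -0.0003  0.0002] shift(now) [ 0.0003 -0.0003  0.0002] w 0.035 t 19.12
```

View pics/w12.png

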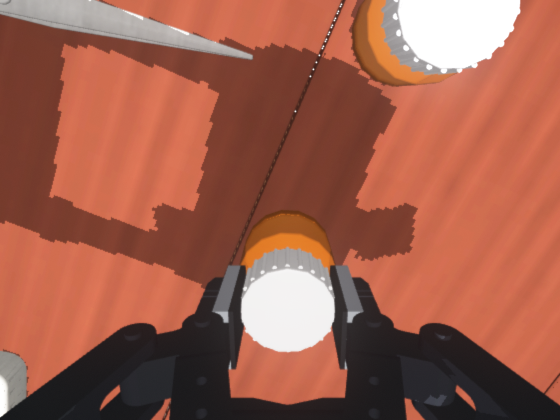

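The vial's cap is gripped between the pads at (288,308), width 35 mm. Lifting it over to the jar.

Emit:
drive_tool:
  motion: "0 0 0 0 0 -0.02 20; 0 0 0 0 0 -0.04 20; 0 0 0 0 0 -0.06 20; 0 0 0 0 0 -0.06 20; 0 0 0 0 0 -0.05 20; 0 0 0 0 0 -0.02 20; 0 0 0 0 0 0 20"

```text
clock: 20.1
position: [0.4321, 0.1398, 0.2709]
ee_rot: [-0.0, 0.547, 0.837, 0.0]
contact_force: [0.3, 0.4, -1.0]
width: 0.0346
```

```bash
python3 plan.py .6157 -.1672 .25 23.5
```

```text
rot [-0.01 -0.01  0.13] shift(after turn) [-0.3547  0.046   0.0209] shift(now) [-0.3548  0.0452  0.0208] w 0.0346 t 20.1
```

Emit:
drive_tool:
  motion: "0 0 0 -0.03 0.004 0 20; 0 0 0 -0.05 0.006 0 20; 0 0 0 -0.06 0.008 0 20; 0 0 0 -0.06 0.008 0 20; 0 0 0 -0.06 0.008 0 20; 0 0 0 -0.05 0.006 0 20; 0 0 0 -0.03 0.004 0 20; 0 0 0 -0.012 0.001 0 20; 0 0 0 0 0 0 20; 0 0 0 0 0 0 20"

```text
clock: 21.35
position: [0.612, -0.1695, 0.2499]
ee_rot: [-0.015, 0.546, 0.838, -0.003]
contact_force: [0.3, 0.3, -1.0]
width: 0.0347
```

```bash
python3 plan.py .6157 -.1672 .172 23.5; python3 - <<'E'
from h import *
im,d,K,C,m=grab('wrist','w13.png'); W=cloud(d,K,C)
k=(abs(W[...,2]-.198)<.004)&(np.hypot(W[...,0]-.616,W[...,1]+.168)<.045); p=W[k]
print(k.sum(),cv2.minEnclosingCircle(p[:,:2].astype(np.float32)),p.mean(0))
E
```

```text
rot [-1.17 -1.26  0.34] shift(after turn) [0.0006 0.0043 0.0779] shift(now) [-0.0011  0.0059  0.0778] w 0.0347 t 21.35
1447 ((0.6155591607093811, -0.1673058718442917), 0.03245842456817627) [ 0.61312344 -0.15332716  0.19684711]
```

View pics/w13.png

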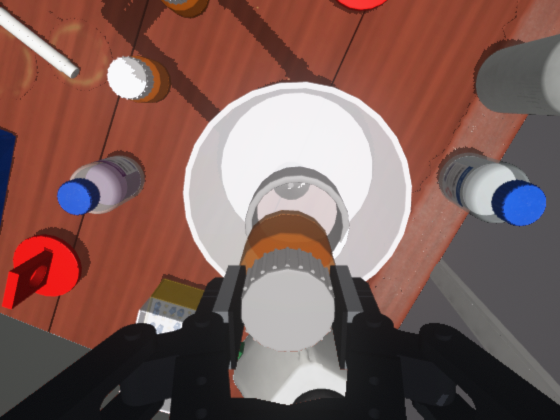

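Emit:
drive_tool:
  motion: "-1.1 -1.2 0 0 0.004 0 20; 0 0 0 0 0 0 20; 0 0 0 0 0 0 20"

```text
clock: 21.78
position: [0.6151, -0.1649, 0.2516]
ee_rot: [0.001, 0.544, 0.839, 0.0]
contact_force: [-0.8, 0.6, -1.4]
width: 0.0347
```

```bash
python3 plan.py .6156 -.1673 .172 23.5
```

```text
rot [0.1  0.08 0.52] shift(after turn) [-0.0024 -0.0005  0.0796] shift(now) [-0.0022 -0.0007  0.0796] w 0.0347 t 21.77
```

Emit:
drive_tool:
  motion: "0 0 0 -0.002 0 0.015 20; 0 0 0 0 0 0.02 20; 0 0 0 0 0 0.02 20; 0 0 0 0 0 0.012 20; 0 0 0 0 0 0 20; 0 0 0 0 0 0 20"

```text
clock: 22.52
position: [0.6159, -0.1672, 0.18]
ee_rot: [0.001, 0.545, 0.839, 0.0]
contact_force: [0.1, 0.2, -0.8]
width: 0.0344
```

```bash
python3 plan.py .6156 -.1673 .172 23.5
```

```text
rot [0.05 0.06 0.51] shift(after turn) [ 0.     -0.0003  0.008 ] shift(now) [ 0.0001 -0.0003  0.008 ] w 0.0344 t 22.52
```

Emit:
drive_tool:
  motion: "0 0 0 0 0 0.006 20; 0 0 0 0 0 0 20; 0 0 0 0 0 0 100; 0 0 0 0 0 0 100; 0 0 0 0 0 0 100; 0 0 0 0 0 -0.02 100; 0 0 0 0 0 -0.04 100; 0 0 0 0 0 -0.02 100; 0 0 0 0 0 0 100; 0 0 0 0 0 0 100"

```text
clock: 23.78
position: [0.6163, -0.1674, 0.2571]
ee_rot: [0.002, 0.545, 0.839, 0.0]
contact_force: [-0.3, 0.7, -0.5]
width: 0.0856
```

```bash
python3 wv.py; python3 plan.py .4448 -.0490 .014 23.5; python3 - <<'E'
from h import *
im,d,K,C,m=grab('wrist','w14.png')
E
```

```text
cap [118.  71.] 1363 ctr [ 0.4362 -0.1435  0.0192] mean [ 0.437  -0.1428  0.0589]
rot [0.16 0.17 0.52] shift(after turn) [ 0.1769 -0.11    0.243 ] shift(now) [ 0.1786 -0.1091  0.2422] w 0.085 t 23.82
```

View pics/w14.png

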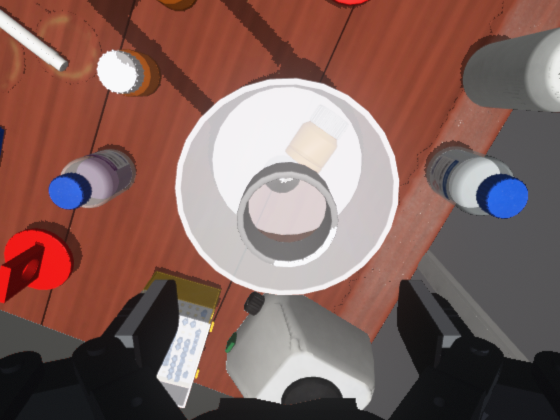

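The first vial lies on its side in the jar at (315,140). Next is the vial near (0.445,-0.049).

Emit:
drive_tool:
  motion: "0 0 0 0.025 -0.016 0 100; 0 0 0 0.045 -0.027 0 100; 0 0 0 0.05 -0.03 0.02 100; 0 0 0 0.04 -0.025 0.035 100; 0 0 0 0.016 -0.01 0.04 100; 0 0 0 0 0 0.035 100; 0 0 0 0 0 0.015 100; 0 0 0 0 0 0 100; 0 0 0 0 0 0 100"

```text
clock: 25.0
position: [0.4353, -0.0455, 0.1]
ee_rot: [-0.004, 0.545, 0.839, -0.001]
contact_force: [0.8, -0.5, 0.3]
width: 0.0852
```

```bash
python3 wv.py; python3 plan.py .4448 -.0490 .014 23
```

```text
cap [301. 242.] 2782 ctr [ 0.4447 -0.0498  0.0191] mean [ 0.4443 -0.0485  0.059 ]
cap [230. 356.] 2181 ctr [ 0.4364 -0.1432  0.0195] mean [ 0.4355 -0.1409  0.0588]
cap [388. 391.] 867 ctr [ 0.5439 -0.124   0.024 ] mean [ 0.5421 -0.1219  0.0598]
rot [-0.34 -0.31  0.99] shift(after turn) [-0.0069  0.0073  0.0861] shift(now) [-0.0075  0.0077  0.086 ] w 0.0857 t 25.05
```

Emit:
drive_tool:
  motion: "-0.3 -0.3 0 -0.0075 0.007 0 100; 0 0 0 0 0 0.02 100; 0 0 0 0 0 0.025 100; 0 0 0 0 0 0.015 100; 0 0 0 0 0 0 100; 0 0 0 0 0 0 100"

```text
clock: 25.8
position: [0.4544, -0.053, 0.0431]
ee_rot: [0.007, 0.545, 0.838, 0.002]
contact_force: [-0.2, -1.0, 0.1]
width: 0.0851
```

```bash
 python3 plan.py .4448 -.0494 .014 23
```

```text
rot [0.67 0.58 0.96] shift(after turn) [ 0.007  -0.0074  0.0291] shift(now) [ 0.0075 -0.0076  0.0289] w 0.0851 t 25.8
```

Emit:
drive_tool:
  motion: "0.6 0.5 0 0.007 -0.007 0.015 100; 0 0 0 0 0 0 100; 0 0 0 0 0 0 100; 0 0 0 0 0 0 100"

```text
clock: 26.3
position: [0.446, -0.0495, 0.0283]
ee_rot: [0.002, 0.545, 0.838, 0.0]
contact_force: [0.1, -0.7, 0.7]
width: 0.0853
```

```bash
 python3 plan.py .4448 -.0494 .014 23
```

```text
rot [0.16 0.17 0.96] shift(after turn) [ 0.0006 -0.001   0.0143] shift(now) [ 0.0006 -0.001   0.0143] w 0.0853 t 26.3
```

Emit:
drive_tool:
  motion: "0.1 0.1 0 0.0005 -0.001 0.0135 100; 0 0 0 0 0 0 60; 0 0 0 0 0 0 30; 0 0 0 0 0 0 20; 0 0 0 0 0 0 20; 0 0 0 0 0 0 20; 0 0 0 0 0 -0.02 20; 0 0 0 0 0 -0.04 20; 0 0 0 0 0 -0.05 20; 0 0 0 0 0 -0.06 20; 0 0 0 0 0 -0.04 20; 0 0 0 0 0 -0.02 20"

```text
clock: 27.8
position: [0.4432, -0.049, 0.2493]
ee_rot: [-0.001, 0.545, 0.838, -0.0]
contact_force: [1.3, -0.6, -0.1]
width: 0.0345
```

```bash
 python3 plan.py .6156 -.1673 .25 23
```

```text
rot [-0.12 -0.09  0.95] shift(after turn) [-0.1762  0.1125 -0.0007] shift(now) [-0.1781  0.1096 -0.0012] w 0.0345 t 27.8
```

Emit:
drive_tool:
  motion: "0 0 0 -0.02 0.012 0 20; 0 0 0 -0.04 0.025 0 20; 0 0 0 -0.05 0.03 0 20; 0 0 0 -0.04 0.025 0 20; 0 0 0 -0.02 0.012 0 20; 0 0 0 -0.005 0.003 0 20; 0 0 0 0 0 0 20; 0 0 0 0 0 0 20"

```text
clock: 28.8
position: [0.6154, -0.167, 0.2512]
ee_rot: [0.0, 0.544, 0.839, 0.001]
contact_force: [-0.4, 0.1, -0.8]
width: 0.0348
```

```bash
 python3 plan.py .6156 -.1673 .174 23
```

```text
rot [ 0.08 -0.05  1.04] shift(after turn) [-0.0003  0.0001  0.0772] shift(now) [-0.0004  0.      0.0772] w 0.0348 t 28.8
```

Perfectly centred. Lowering and releasing.

Emit:
drive_tool:
  motion: "0 0 0 0 0 0.015 20; 0 0 0 0 0 0.022 20; 0 0 0 0 0 0.022 20; 0 0 0 0 0 0.012 20; 0 0 0 0 0 0.003 20; 0 0 0 0 0 0 20"

```text
clock: 29.55
position: [0.612, -0.1638, 0.1746]
ee_rot: [-0.0, 0.543, 0.839, 0.001]
contact_force: [0.6, 0.2, -1.2]
width: 0.0348
```

```bash
 python3 plan.py .6156 -.1673 .174 23
```

```text
rot [ 0.08 -0.07  1.16] shift(after turn) [-0.0046  0.0019  0.0006] shift(now) [-0.0046  0.0018  0.0006] w 0.0348 t 29.55
```

Emit:
drive_tool:
  motion: "0 0 0 -0.0045 0.002 0 20; 0 0 0 0 0 0 20; 0 0 0 0 0 0 100; 0 0 0 0 0 0 100; 0 0 0 0 0 0 100; 0 0 0 0 0 -0.02 100; 0 0 0 0 0 -0.04 100; 0 0 0 0 0 -0.02 100; 0 0 0 0 0 0 100; 0 0 0 0 0 0 100"

```text
clock: 30.8
position: [0.6163, -0.1677, 0.2579]
ee_rot: [0.001, 0.543, 0.839, 0.001]
contact_force: [-0.4, -0.4, -0.7]
width: 0.0854
```

```bash
python3 wv.py; python3 plan.py .4363 -.1433 .014 23; python3 - <<'E'
from h import *
im,d,K,C,m=grab('wrist','w15.png')
E
```

```text
cap [118.  71.] 1362 ctr [ 0.4362 -0.1434  0.019 ] mean [ 0.437  -0.1428  0.0589]
rot [0.18 0.02 1.16] shift(after turn) [ 0.0928 -0.1562  0.2439] shift(now) [ 0.096  -0.155   0.2434] w 0.0855 t 30.85
```

View pics/w15.png

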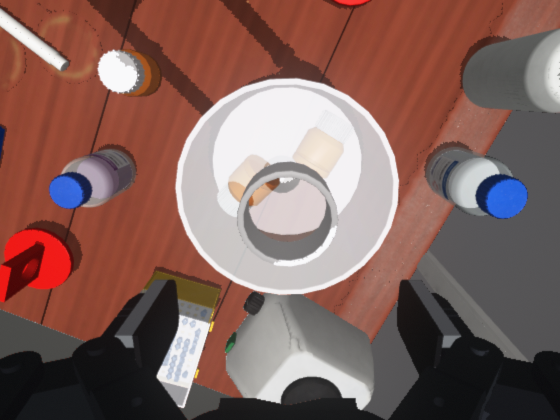

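Two vials are in the jar. Next is the vial at (118,71), with the jaws running away from the reagent bottle.

Emit:
drive_tool:
  motion: "0 0 0 0.018 -0.03 0 100; 0 0 0 0.026 -0.042 0 100; 0 0 0 0.026 -0.042 0.02 100; 0 0 0 0.018 -0.028 0.035 100; 0 0 0 0.006 -0.01 0.04 100; 0 0 0 0.001 -0.002 0.035 100; 0 0 0 0 0 0.015 100; 0 0 0 0 0 0 100; 0 0 0 0 0 0 100; 0 0 0 0 0 0 100"

```text
clock: 32.15
position: [0.4269, -0.1408, 0.1018]
ee_rot: [-0.004, 0.543, 0.839, 0.0]
contact_force: [-0.4, -0.3, -0.5]
width: 0.0853
```

```bash
python3 wv.py; python3 plan.py .4363 -.1433 .014 22
```

```text
cap [301. 238.] 2761 ctr [ 0.4359 -0.1431  0.019 ] mean [ 0.4353 -0.1421  0.0589]
cap [242. 358.] 884 ctr [ 0.4386 -0.2486  0.0238] mean [ 0.4348 -0.2336  0.0608]
rot [-0.24 -0.41  2.16] shift(after turn) [-0.0057  0.0077  0.0879] shift(now) [-0.0066  0.0078  0.0878] w 0.0855 t 32.2
```

Emit:
drive_tool:
  motion: "0 0 0 0 0 0.02 100; 0 0 0 0 0 0.03 100; 0 0 0 0 0 0.015 100; 0 0 0 0 0 0 100; 0 0 0 0 0 0 100"

```text
clock: 32.83
position: [0.4312, -0.1427, 0.0392]
ee_rot: [0.001, 0.543, 0.84, 0.001]
contact_force: [0.1, -1.0, 0.6]
width: 0.0853
```

```bash
 python3 plan.py .4361 -.1432 .014 22
```

```text
rot [0.14 0.05 2.19] shift(after turn) [-0.0023  0.0044  0.0252] shift(now) [-0.0024  0.0042  0.0252] w 0.0853 t 32.83
```

Emit:
drive_tool:
  motion: "0 0 0 -0.0024 0.0042 0.012 100; 0 0 0 0 0 0 100; 0 0 0 0 0 0 100; 0 0 0 0 0 0 100"

```text
clock: 33.33
position: [0.4379, -0.1439, 0.0281]
ee_rot: [0.003, 0.543, 0.84, 0.001]
contact_force: [0.0, 0.0, 0.1]
width: 0.0854
```

```bash
 python3 plan.py .4361 -.1432 .014 22
```

```text
rot [0.28 0.22 2.19] shift(after turn) [ 0.0013 -0.0014  0.0141] shift(now) [ 0.0014 -0.0014  0.014 ] w 0.0854 t 33.33
```

Emit:
drive_tool:
  motion: "0.2 0.2 0 0.001 -0.001 0.0135 100; 0 0 0 0 0 0 60; 0 0 0 0 0 0 30; 0 0 0 0 0 0 20; 0 0 0 0 0 0 20; 0 0 0 0 0 0 20; 0 0 0 0 0 -0.02 20; 0 0 0 0 0 -0.04 20; 0 0 0 0 0 -0.05 20; 0 0 0 0 0 -0.06 20; 0 0 0 0 0 -0.04 20; 0 0 0 0 0 -0.02 20"

```text
clock: 34.83
position: [0.4347, -0.1427, 0.2488]
ee_rot: [-0.002, 0.543, 0.84, 0.0]
contact_force: [-0.4, -0.6, 0.1]
width: 0.0344
```

```bash
 python3 plan.py .6156 -.1673 .25 22
```

```text
rot [-0.12 -0.22  2.18] shift(after turn) [-0.0906  0.1585 -0.0012] shift(now) [-0.0966  0.155  -0.0019] w 0.0344 t 34.83
```

Emit:
drive_tool:
  motion: "0 0 0 -0.012 0.02 0 20; 0 0 0 -0.024 0.038 0 20; 0 0 0 -0.026 0.042 0 20; 0 0 0 -0.02 0.032 0 20; 0 0 0 -0.01 0.016 0 20; 0 0 0 -0.003 0.005 0 20; 0 0 0 0 0 0 20; 0 0 0 0 0 0 20"

```text
clock: 35.83
position: [0.6166, -0.1672, 0.2503]
ee_rot: [-0.001, 0.544, 0.839, -0.0]
contact_force: [0.1, 0.1, -0.3]
width: 0.0345
```

```bash
 python3 plan.py .6156 -.1673 .174 22
```

```text
rot [-0.06 -0.06  2.14] shift(after turn) [ 0.0003 -0.001   0.0763] shift(now) [ 0.0003 -0.0009  0.0763] w 0.0345 t 35.83
```

Emit:
drive_tool:
  motion: "0 0 0 0 0 0.015 20; 0 0 0 0 0 0.022 20; 0 0 0 0 0 0.02 20; 0 0 0 0 0 0.012 20; 0 0 0 0 0 0.003 20; 0 0 0 0 0 0 20; 0 0 0 0 0 0 20"

```text
clock: 36.7
position: [0.6132, -0.1668, 0.1759]
ee_rot: [-0.0, 0.544, 0.839, -0.0]
contact_force: [0.0, -0.3, -0.6]
width: 0.0351
```

```bash
 python3 plan.py .6156 -.1673 .174 22
```

```text
rot [-0.05 -0.03  2.08] shift(after turn) [-0.0014  0.002   0.0019] shift(now) [-0.0015  0.002   0.0019] w 0.0351 t 36.7
```

Emit:
drive_tool:
  motion: "0 0 0 -0.001 0.002 0.001 20; 0 0 0 0 0 0 20; 0 0 0 0 0 0 100; 0 0 0 0 0 0 100; 0 0 0 0 0 0 100; 0 0 0 0 0 -0.02 100; 0 0 0 0 0 -0.04 100; 0 0 0 0 0 -0.02 100; 0 0 0 0 0 0 100; 0 0 0 0 0 0 100"

```text
clock: 37.95
position: [0.6158, -0.1669, 0.2573]
ee_rot: [0.0, 0.544, 0.839, -0.0]
contact_force: [0.1, 0.8, -0.3]
width: 0.0851
```

```bash
python3 vials.py; python3 plan.py .438 .2538 .12 24; python3 - <<'E'
from h import *
im,d,K,C,m=grab('wrist','w16.png')
E
```

```text
cap [159.1 230.5] 121 [0.4545 0.3416 0.06  ]
cap [189.6 236.3] 122 [0.4376 0.2533 0.06  ]
rot [-0.01  0.01  0.09] shift(after turn) [0.4567 0.0087 0.1373] shift(now) [0.4567 0.0094 0.1372] w 0.0854 t 38.0
```

View pics/w16.png

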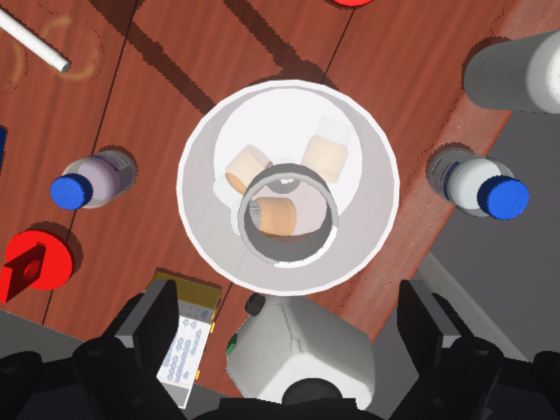

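View pics/toplast.png

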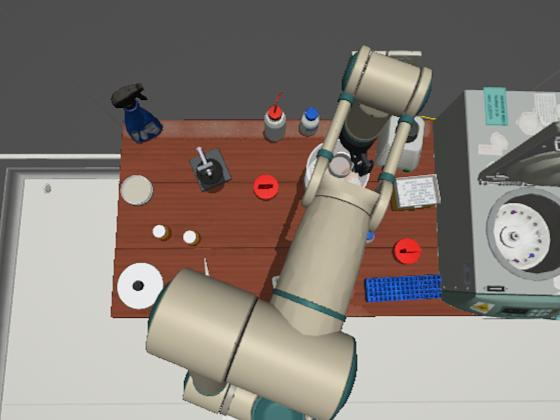

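Three vials are in. Two remain at (160,232) and (190,237), and the stopper still hangs on the peg. Going to the vial at (0.438,0.254).

Emit:
drive_tool:
  motion: "0 0 0 0.03 0.001 0 100; 0 0 0 0.05 0.001 0 100; 0 0 0 0.06 0.001 0 100; 0 0 0 0.06 0.001 0 100; 0 0 0 0.06 0.001 0 100; 0 0 0 0.06 0.001 0 100; 0 0 0 0.055 0.001 0.03 100; 0 0 0 0.045 0.001 0.04 100; 0 0 0 0.025 0.001 0.04 100; 0 0 0 0.01 0 0.03 100; 0 0 0 0 0 0 100; 0 0 0 0 0 0 100"

```text
clock: 39.55
position: [0.4291, 0.2621, 0.1058]
ee_rot: [-0.006, 0.545, 0.839, -0.003]
contact_force: [-0.1, 0.3, 0.3]
width: 0.0854
```

```bash
python3 wv.py; python3 plan.py .438 .2538 .014 24
```

```text
cap [389. 120.] 3485 ctr [0.4541 0.3424 0.0189] mean [0.4533 0.3425 0.059 ]
cap [297. 244.] 2626 ctr [0.4375 0.2538 0.0192] mean [0.437  0.2551 0.0589]
rot [-0.69 -0.37 -0.04] shift(after turn) [-0.0112  0.0049  0.0919] shift(now) [-0.0117  0.006   0.0918] w 0.0854 t 39.6
```

Emit:
drive_tool:
  motion: "0 0 0 -0.003 0 0.02 100; 0 0 0 0 0 0.03 100; 0 0 0 0 0 0.015 100; 0 0 0 0 0 0 100; 0 0 0 0 0 0 100"

```text
clock: 40.22
position: [0.438, 0.2588, 0.0468]
ee_rot: [-0.001, 0.547, 0.837, 0.003]
contact_force: [0.2, 0.6, 1.3]
width: 0.0859
```

```bash
python3 wv.py; python3 plan.py .4377 .2538 .014 24
```

```text
cap [409. 111.] 6670 ctr [0.4543 0.3427 0.0192] mean [0.4532 0.3426 0.059 ]
cap [284. 278.] 4622 ctr [0.4377 0.2537 0.0193] mean [0.4369 0.2555 0.0589]
rot [ 0.26 -0.3  -0.33] shift(after turn) [-0.0045 -0.0023  0.0328] shift(now) [-0.0047 -0.0024  0.0328] w 0.0853 t 40.27
```

Emit:
drive_tool:
  motion: "0.2 -0.3 0 -0.0045 -0.0024 0.015 100; 0 0 0 0 0 0 100; 0 0 0 0 0 0 100; 0 0 0 0 0 0 100"

```text
clock: 40.78
position: [0.4385, 0.2537, 0.0321]
ee_rot: [0.001, 0.547, 0.837, 0.001]
contact_force: [0.9, 0.8, -0.3]
width: 0.085
```

```bash
python3 plan.py .4377 .2538 .014 24
```

```text
rot [ 0.19  0.03 -0.34] shift(after turn) [ 0.0004 -0.0007  0.0181] shift(now) [ 0.0004 -0.0008  0.0181] w 0.085 t 40.77
```

Emit:
drive_tool:
  motion: "0.1 0 0 0 -0.0005 0.0175 100; 0 0 0 0 0 0 60; 0 0 0 0 0 0 30; 0 0 0 0 0 0 20; 0 0 0 0 0 0 20; 0 0 0 0 0 0 20; 0 0 0 0 0 -0.02 20; 0 0 0 0 0 -0.04 20; 0 0 0 0 0 -0.05 20; 0 0 0 0 0 -0.06 20; 0 0 0 0 0 -0.04 20; 0 0 0 0 0 -0.02 20"

```text
clock: 42.28
position: [0.4367, 0.2533, 0.2514]
ee_rot: [0.0, 0.547, 0.837, -0.0]
contact_force: [-0.7, 0.6, -1.1]
width: 0.0346
```

```bash
 python3 plan.py .6156 -.1673 .25 24
```

```text
rot [-0.02  0.02 -0.32] shift(after turn) [-0.457  -0.0077  0.0014] shift(now) [-0.457  -0.0051  0.0016] w 0.0346 t 42.27
```

Emit:
drive_tool:
  motion: "0 0 0 -0.03 0 0 20; 0 0 0 -0.05 -0.001 0 20; 0 0 0 -0.06 -0.001 0 20; 0 0 0 -0.06 -0.001 0 20; 0 0 0 -0.06 -0.001 0 20; 0 0 0 -0.06 -0.001 0 20; 0 0 0 -0.055 0 0 20; 0 0 0 -0.045 0 0 20; 0 0 0 -0.025 0 0 20; 0 0 0 -0.007 0 0 20; 0 0 0 0 0 0 20; 0 0 0 0 0 0 20"

```text
clock: 43.78
position: [0.6195, -0.1722, 0.252]
ee_rot: [0.0, 0.545, 0.838, 0.004]
contact_force: [0.2, 1.2, -1.6]
width: 0.0347
```

```bash
 python3 plan.py .6156 -.1673 .174 24
```

```text
rot [ 0.39 -0.24 -0.11] shift(after turn) [ 0.006  -0.0016  0.078 ] shift(now) [ 0.0057 -0.0021  0.078 ] w 0.0347 t 43.77
```

Emit:
drive_tool:
  motion: "0.3 -0.2 0 0.0045 -0.002 0 20; 0 0 0 0 0 0 20; 0 0 0 0 0 0.018 20; 0 0 0 0 0 0.02 20; 0 0 0 0 0 0.012 20; 0 0 0 0 0 0 20; 0 0 0 0 0 0 20"

```text
clock: 44.65
position: [0.6157, -0.1641, 0.204]
ee_rot: [0.002, 0.543, 0.84, 0.001]
contact_force: [-0.0, -0.3, -0.8]
width: 0.0343
```

```bash
 python3 plan.py .6156 -.1673 .174 24
```

```text
rot [0.28 0.13 0.21] shift(after turn) [-0.0028 -0.0014  0.03  ] shift(now) [-0.0028 -0.0015  0.03  ] w 0.0343 t 44.65
```

Emit:
drive_tool:
  motion: "0.2 0.1 0 -0.003 -0.001 0.012 20; 0 0 0 0 0 0.012 20; 0 0 0 0 0 0.004 20; 0 0 0 0 0 0 20; 0 0 0 0 0 0 20"

```text
clock: 45.28
position: [0.6167, -0.168, 0.1749]
ee_rot: [0.001, 0.543, 0.84, 0.0]
contact_force: [0.1, 0.7, -0.5]
width: 0.0347
```

```bash
 python3 plan.py .6156 -.1673 .174 24
```

```text
rot [0.12 0.09 0.19] shift(after turn) [ 0.0011 -0.0007  0.0009] shift(now) [ 0.0011 -0.0007  0.0008] w 0.0347 t 45.27
```

Emit:
drive_tool:
  motion: "0 0 0 0.001 0 0 20; 0 0 0 0 0 0 100; 0 0 0 0 0 0 100; 0 0 0 0 0 0 100; 0 0 0 0 0 -0.02 100; 0 0 0 0 0 -0.04 100; 0 0 0 0 0 -0.02 100; 0 0 0 0 0 0 100; 0 0 0 0 0 0 100"

```text
clock: 46.4
position: [0.6161, -0.1669, 0.2573]
ee_rot: [0.002, 0.543, 0.84, 0.001]
contact_force: [-0.5, 0.9, 0.0]
width: 0.0853
```

```bash
python3 vials.py; python3 plan.py .4543 .3426 .12 24; python3 - <<'E'
from h import *
im,d,K,C,m=grab('wrist','w17.png')
E
```

```text
cap [159.1 230.6] 122 [0.4543 0.3416 0.06  ]
rot [0.15 0.11 0.2 ] shift(after turn) [0.5312 0.0595 0.1372] shift(now) [0.5313 0.0609 0.1363] w 0.0854 t 46.45
```

View pics/w17.png

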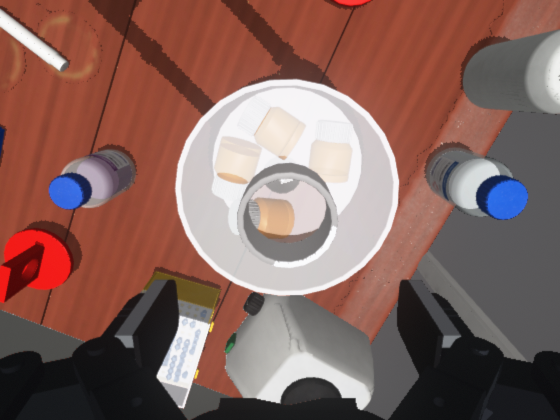

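Four vials are in the jar. One is left at (159,231) in the top view.

Emit:
drive_tool:
  motion: "0 0 0 0.03 0.003 0 100; 0 0 0 0.05 0.006 0 100; 0 0 0 0.06 0.007 0 100; 0 0 0 0.06 0.007 0 100; 0 0 0 0.06 0.007 0 100; 0 0 0 0.06 0.007 0 100; 0 0 0 0.06 0.007 0 100; 0 0 0 0.055 0.006 0.02 100; 0 0 0 0.045 0.005 0.04 100; 0 0 0 0.025 0.002 0.04 100; 0 0 0 0.01 0 0.03 100; 0 0 0 0 0 0 100"

```text
clock: 48.0
position: [0.4474, 0.3406, 0.1117]
ee_rot: [-0.005, 0.544, 0.839, -0.004]
contact_force: [0.8, 0.5, 0.2]
width: 0.085
```

Emit:
drive_tool:
  motion: "0 0 0 0 0 0 100; 0 0 0 0 0 0 100"

```text
clock: 48.25
position: [0.4489, 0.3402, 0.1133]
ee_rot: [-0.004, 0.544, 0.839, -0.003]
contact_force: [-0.9, -0.1, 0.4]
width: 0.0854
```

```bash
python3 wv.py; python3 plan.py .4543 .3426 .014 24
```

```text
cap [298. 223.] 2503 ctr [0.454  0.3423 0.019 ] mean [0.4538 0.3433 0.059 ]
rot [-0.51 -0.21  0.03] shift(after turn) [0.     0.0056 0.0995] shift(now) [-0.0003  0.0065  0.0995] w 0.0854 t 48.3
```

Emit:
drive_tool:
  motion: "-0.3 -0.1 0 0 0.003 0.02 100; 0 0 0 0 0 0.03 100; 0 0 0 0 0 0.02 100; 0 0 0 0 0 0 100; 0 0 0 0 0 0 100"

```text
clock: 48.92
position: [0.4585, 0.3419, 0.049]
ee_rot: [0.002, 0.546, 0.838, 0.006]
contact_force: [0.4, -0.7, 0.8]
width: 0.0853
```

```bash
python3 plan.py .4542 .3425 .014 24
```

```text
rot [ 0.65 -0.17 -0.22] shift(after turn) [ 0.0022 -0.0037  0.035 ] shift(now) [ 0.0021 -0.0041  0.035 ] w 0.0853 t 48.92
```

Emit:
drive_tool:
  motion: "0.5 -0.1 0 0.0015 -0.003 0.016 100; 0 0 0 0 0 0 100; 0 0 0 0 0 0 100; 0 0 0 0 0 0 100"

```text
clock: 49.42
position: [0.4565, 0.343, 0.0341]
ee_rot: [0.001, 0.546, 0.838, 0.003]
contact_force: [0.2, -0.5, -0.6]
width: 0.0855
```

```bash
python3 plan.py .4542 .3425 .014 24
```

```text
rot [ 0.34 -0.08 -0.23] shift(after turn) [ 0.0005 -0.0023  0.0201] shift(now) [ 0.0005 -0.0024  0.0201] w 0.0855 t 49.42
```

Emit:
drive_tool:
  motion: "0.3 0 0 0.0005 -0.002 0.0195 100; 0 0 0 0 0 0 100; 0 0 0 0 0 0 60; 0 0 0 0 0 0 30; 0 0 0 0 0 0 20; 0 0 0 0 0 0 20; 0 0 0 0 0 0 20; 0 0 0 0 0 -0.02 20; 0 0 0 0 0 -0.04 20; 0 0 0 0 0 -0.06 20; 0 0 0 0 0 -0.06 20; 0 0 0 0 0 -0.05 20"

```text
clock: 50.92
position: [0.4527, 0.3412, 0.2481]
ee_rot: [-0.002, 0.546, 0.838, -0.003]
contact_force: [-0.2, 0.5, -0.8]
width: 0.0343
```

```bash
 python3 plan.py .6156 -.1673 .25 24
```

```text
rot [-0.4  -0.03 -0.22] shift(after turn) [-0.5308 -0.058  -0.0019] shift(now) [-0.531  -0.0559 -0.0018] w 0.0343 t 50.92
```

Emit:
drive_tool:
  motion: "0 0 0 -0.03 -0.003 0 20; 0 0 0 -0.05 -0.005 -0.003 20; 0 0 0 -0.06 -0.006 0 20; 0 0 0 -0.06 -0.006 0 20; 0 0 0 -0.06 -0.007 0 20; 0 0 0 -0.06 -0.006 0 20; 0 0 0 -0.06 -0.006 0 20; 0 0 0 -0.055 -0.006 0 20; 0 0 0 -0.045 -0.005 0 20; 0 0 0 -0.025 -0.003 0 20; 0 0 0 -0.01 -0.001 0 20; 0 0 0 0 0 0 20"

```text
clock: 52.42
position: [0.6187, -0.1624, 0.254]
ee_rot: [-0.0, 0.544, 0.839, 0.005]
contact_force: [0.4, -0.1, 0.9]
width: 0.0344
```

```bash
 python3 plan.py .6156 -.1673 .174 24
```

```text
rot [ 0.42 -0.33  0.03] shift(after turn) [-0.0032 -0.0049  0.08  ] shift(now) [-0.0037 -0.0054  0.08  ] w 0.0344 t 52.42
```

Emit:
drive_tool:
  motion: "0.3 -0.2 0 -0.002 -0.0045 0 20; 0 0 0 0 0 0 20; 0 0 0 0 0 0.018 20; 0 0 0 0 0 0.02 20; 0 0 0 0 0 0.012 20; 0 0 0 0 0 0 20; 0 0 0 0 0 0 20"

```text
clock: 53.3
position: [0.6155, -0.1599, 0.2063]
ee_rot: [0.002, 0.541, 0.841, 0.002]
contact_force: [0.9, -1.3, -0.3]
width: 0.0344
```

```bash
 python3 plan.py .6156 -.1673 .174 24
```

```text
rot [0.33 0.06 0.49] shift(after turn) [-0.0068 -0.003   0.0323] shift(now) [-0.0067 -0.0032  0.0323] w 0.0344 t 53.3
```

Emit:
drive_tool:
  motion: "0.2 0 0 -0.0065 -0.003 -0.004 20; 0 0 0 0 0 0 20; 0 0 0 0 0 0 20"

```text
clock: 53.68
position: [0.616, -0.1673, 0.2122]
ee_rot: [0.002, 0.541, 0.841, 0.001]
contact_force: [1.1, 0.2, 0.2]
width: 0.0344
```

```bash
 python3 plan.py .6156 -.1673 .174 24
```

```text
rot [0.24 0.09 0.47] shift(after turn) [ 0.0002 -0.0004  0.0382] shift(now) [ 0.0003 -0.0005  0.0382] w 0.0344 t 53.67
```

Emit:
drive_tool:
  motion: "0 0 0 0 0 0.014 20; 0 0 0 0 0 0.014 20; 0 0 0 0 0 0.008 20; 0 0 0 0 0 0 20; 0 0 0 0 0 0 20"

```text
clock: 54.3
position: [0.6153, -0.1667, 0.1723]
ee_rot: [0.0, 0.541, 0.841, 0.001]
contact_force: [0.1, 0.1, -0.1]
width: 0.0345
```

```bash
 python3 plan.py .6156 -.1673 .174 24
```

```text
rot [ 0.14 -0.05  0.47] shift(after turn) [-0.0007  0.     -0.0017] shift(now) [-0.0007  0.     -0.0017] w 0.0345 t 54.3
```

Emit:
drive_tool:
  motion: "0 0 0 0 0 0 100; 0 0 0 0 0 0 100; 0 0 0 0 0 0 100; 0 0 0 0 0 -0.02 100; 0 0 0 0 0 -0.04 100; 0 0 0 0 0 -0.03 100; 0 0 0 0 0 0 100; 0 0 0 0 0 0 100; 0 0 0 0 0 0 100"

```text
clock: 55.42
position: [0.6148, -0.1667, 0.2642]
ee_rot: [0.0, 0.541, 0.841, 0.001]
contact_force: [-0.3, 0.1, -0.3]
width: 0.0852
```

```bash
python3 vials.py; python3 plan.py .6194 .194 .25 23.7; python3 - <<'E'
from h import *
im,d,K,C,m=grab('wrist','w18.png'); grab('side','s18.png')
E
```

```text
rot [ 0.1  -0.09  0.78] shift(after turn) [0.3283 0.1494 0.0139] shift(now) [0.3262 0.1538 0.0147] w 0.0854 t 55.48
```

View pics/w18.png

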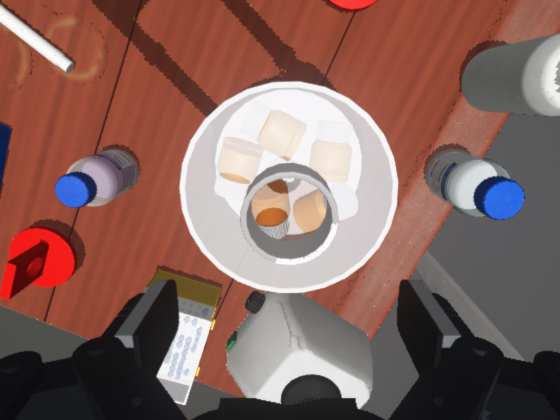

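View pics/s18.png

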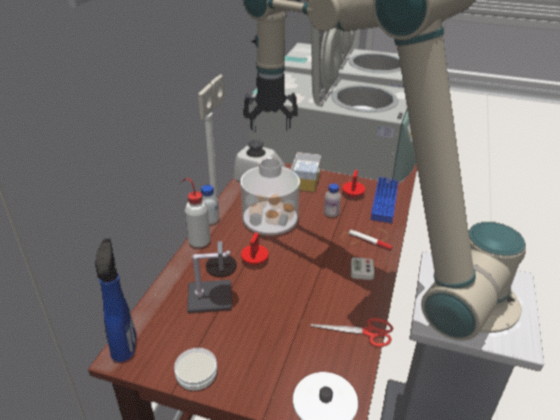

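All five vials lie on the jar floor, no amber vial is left on the bench, and the stopper hangs on the peg at (222,262). I'll fetch the stopper.

Emit:
drive_tool:
  motion: "0 0 0.7 0.025 0.011 0 100; 0 0 0 0.045 0.021 0 100; 0 0 0 0.05 0.024 0 100; 0 0 0 0.055 0.025 0 100; 0 0 0 0.055 0.026 0 100; 0 0 0 0.045 0.022 0 100; 0 0 0 0.03 0.014 0 100; 0 0 0 0.012 0.006 0 100; 0 0 0 0 0 0 100; 0 0 0 0 0 0 100; 0 0 0 0 0 0 100"

```text
clock: 56.95
position: [0.6236, 0.1889, 0.258]
ee_rot: [-0.003, 0.549, 0.836, -0.002]
contact_force: [0.6, -0.0, -0.3]
width: 0.0855
```

```bash
cat > ms.py <<'E'
from h import *
im,d,K,C,m=grab('wrist'); W=cloud(d,K,C)
k=(W[...,2]>.155)&(W[...,2]<.18)&(np.hypot(W[...,0]-.62,W[...,1]-.195)<.04); p=W[k]
print(k.sum(),p.mean(0).round(4),cv2.minAreaRect(p[:,:2].astype(np.float32)))
s=get_state(); T=T_tool(s); q=(p-T[:3,3])@T[:3,:3]; a,b=np.percentile(q,[.5,99.5],axis=0); print('tool',a.round(4),b.round(4),((a+b)/2).round(4))
E
python3 ms.py; python3 plan.py .6194 .194 .13 23.7
```

```text
834 [0.6174 0.1967 0.1658] ((0.6176825165748596, 0.19592051208019257), (0.00941664818674326, 0.0417780764400959), 23.552860260009766)
tool [-0.012  -0.0066  0.0899] [0.0295 0.0028 0.1019] [ 0.0087 -0.0019  0.0959]
rot [-0.4  -0.11 -0.31] shift(after turn) [ 0.0064 -0.0018  0.128 ] shift(now) [ 0.0062 -0.0009  0.1281] w 0.0853 t 57.0
```

Emit:
drive_tool:
  motion: "-0.3 0 -0.3 0.005 -0.001 0.03 100; 0 0 0 0 0 0.04 100; 0 0 0 0 0 0.02 100; 0 0 0 0 0 0 100; 0 0 0 0 0 0 100"

```text
clock: 57.62
position: [0.6226, 0.1886, 0.1685]
ee_rot: [0.001, 0.549, 0.836, 0.001]
contact_force: [0.1, 0.4, 0.9]
width: 0.0858
```

```bash
python3 ms.py; python3 plan.py .6177 .1959 .122 23.6
```

```text
1769 [0.617  0.1975 0.1656] ((0.6175855398178101, 0.19584763050079346), (0.009786187671124935, 0.04227178543806076), 23.403757095336914)
tool [-0.0119 -0.0066  0.0008] [0.0297 0.0032 0.0126] [ 0.0089 -0.0017  0.0067]
rot [ 0.18  0.02 -0.26] shift(after turn) [ 0.0087 -0.0016  0.0466] shift(now) [ 0.0087 -0.0018  0.0466] w 0.0857 t 57.67
```

Emit:
drive_tool:
  motion: "0 0 0 0.0087 -0.0017 0.01 100; 0 0 0 0 0 0.015 100; 0 0 0 0 0 0.015 100; 0 0 0 0 0 0 100; 0 0 0 0 0 0 100; 0 0 0 0 0 0 100"

```text
clock: 58.42
position: [0.6183, 0.1968, 0.1273]
ee_rot: [0.002, 0.549, 0.836, 0.002]
contact_force: [-0.0, -0.8, -0.1]
width: 0.0856
```

```bash
python3 ms.py; python3 plan.py .6177 .1959 .122 23.6
```

```text
2804 [0.6168 0.198  0.1655] ((0.6177263259887695, 0.19581784307956696), (0.01004848163574934, 0.042907435446977615), 23.667306900024414)
tool [-0.0216 -0.0058 -0.0405] [ 0.0205  0.0043 -0.0283] [-0.0005 -0.0007 -0.0344]
rot [ 0.35  0.05 -0.24] shift(after turn) [-0.0006 -0.001   0.0054] shift(now) [-0.0006 -0.001   0.0054] w 0.0853 t 58.48
```

Emit:
drive_tool:
  motion: "0.3 0 0 -0.0005 -0.001 0.005 100; 0 0 0 0 0 0 100; 0 0 0 0 0 0 60; 0 0 0 0 0 0 30; 0 0 0 0 0 0 0; 0 0 0 0 0 0 0; 0 0 0 0 0 0 0; 0 0 0 0 0 0 0; 0 0 0 0 0 0 0"
  newtons: 50

```text
clock: 59.6
position: [0.6108, 0.1924, 0.1259]
ee_rot: [-0.003, 0.549, 0.836, -0.006]
contact_force: [0.3, -0.1, 1.1]
width: 0.0089
```

```bash
python3 plan.py .6177 .1959 .122 23.6; python3 - <<'E'
from h import *
im,d,K,C,m=grab('wrist','w19.png')
E
```

```text
rot [-0.75  0.12 -0.21] shift(after turn) [0.0004 0.0077 0.0039] shift(now) [0.0004 0.0078 0.0038] w 0.0089 t 59.6
```

View pics/w19.png

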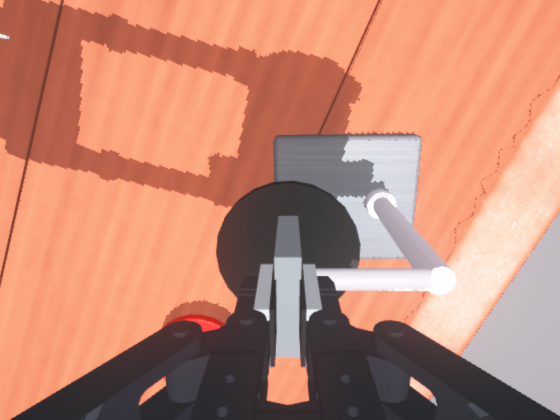

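```bash
python3 - <<'E'
from h import *
im,d,K,C,m=grab('wrist'); W=cloud(d,K,C); s=get_state(); T=T_tool(s); q=(W-T[:3,3])@T[:3,:3]
k=(abs(q[...,1])<.008)&(q[...,2]<-.015)&(q[...,2]>-.06)&(q[...,0]<.03)&(q[...,0]>.0125); p=q[k]
print(len(p),p.min(0),p.max(0)); 
# plate top front part
h=np.histogram(p[:,2],bins=np.arange(-.06,-.01,.003)); print(h)
k=(W[...,2]>.08)&(W[...,2]<.12)&(np.hypot(W[...,0]-.61,W[...,1]-.19)<.06); p=W[k]; print('flange',len(p),np.median(p,0),cv2.minEnclosingCircle(p[:,:2].astype(np.float32)), s['position'],s['contact_force'])
A=np.c_[p[:,:2],np.ones(len(p))]; c=np.linalg.lstsq(A,p[:,2],rcond=None)[0]; print('tilt',c)
E
```

```text
1309 [ 0.01250086 -0.00799428 -0.05987201] [ 0.02166784  0.00795948 -0.01508412]
(array([ 15,  25,  14,  13,  21,  90, 593,  82,  81,  73,  71,  58,  61,
        55,  57,   0]), array([-0.06 , -0.057, -0.054, -0.051, -0.048, -0.045, -0.042, -0.039,
       -0.036, -0.033, -0.03 , -0.027, -0.024, -0.021, -0.018, -0.015,
       -0.012]))
flange 9661 [0.59986719 0.2029857  0.111304  ] ((0.6113150119781494, 0.19020889699459076), 0.03805587813258171) [0.61074709 0.19243201 0.12582488] [0.86335837 0.98540164 1.84242334]
tilt [ 0.01197006 -0.05175098  0.11444506]
```

Emit:
drive_tool:
  motion: "0 0 0 0 0 -0.006 0; 0 0 0 0 0 -0.0055 0; 0 0 0 0 0 0 0; 0 0 0 0 0 0 0; 0 0 0 0 0 0 0"

```text
clock: 60.32
position: [0.6095, 0.1923, 0.1364]
ee_rot: [-0.004, 0.549, 0.836, -0.008]
contact_force: [0.2, 0.0, -0.6]
width: 0.0086
```

```bash
python3 plan.py .6177 .1959 .1385 23.6; python3 - <<'E'
from h import *
im,d,K,C,m=grab('wrist','w20.png'); im,d,K,C,m=grab('side','s20.png')
b=cv2.imread('pics/s20.png'); cv2.imwrite('pics/s20c.png',cv2.resize(b[190:320,150:290],None,fx=4.5,fy=4.5,interpolation=cv2.INTER_CUBIC))
E
```

```text
rot [-1.    0.07 -0.21] shift(after turn) [ 0.0001  0.0089 -0.0021] shift(now) [ 0.0001  0.0089 -0.0023] w 0.0086 t 60.33
```

View pics/s20c.png

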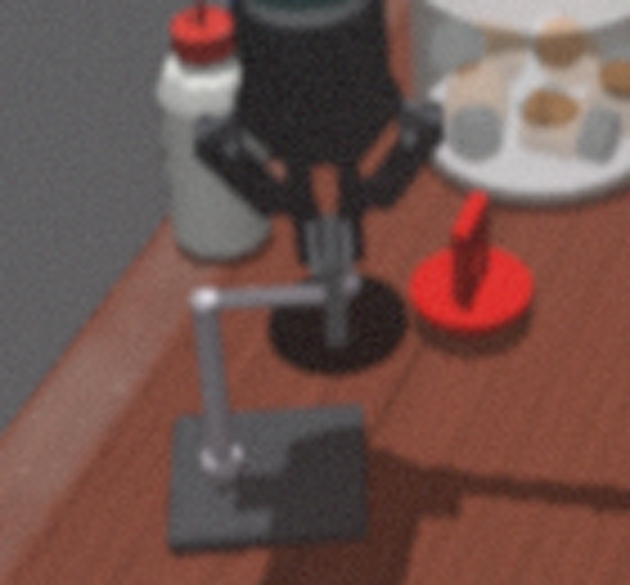

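View pics/w20.png

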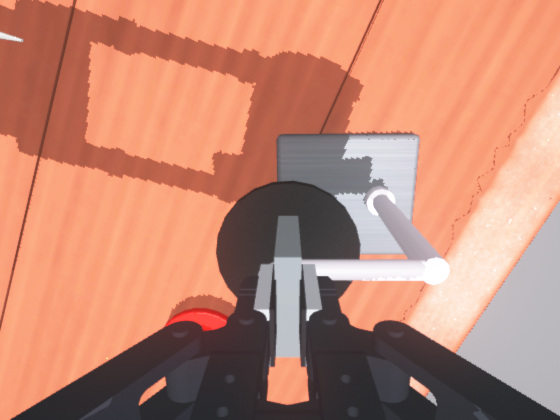

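Emit:
drive_tool:
  motion: "0 0 0 0 0 -0.002 0; 0 0 0 0 -0.008 0 0; 0 0 0 0 -0.01 0 0; 0 0 0 0 0 0 0"

```text
clock: 60.92
position: [0.5912, 0.1845, 0.1387]
ee_rot: [-0.005, 0.549, 0.836, -0.008]
contact_force: [1.0, 0.7, -0.6]
width: 0.0084
```

```bash
python3 plan.py .537 .158 .1385 23.6
```

```text
rot [-1.07  0.06 -0.21] shift(after turn) [-0.0025 -0.0602  0.0002] shift(now) [-0.0028 -0.0602  0.0013] w 0.0084 t 60.92
```

Emit:
drive_tool:
  motion: "0 0 0 -0.001 -0.01 0 0; 0 0 0 0 -0.02 0 0; 0 0 0 0 -0.02 0 0; 0 0 0 0 -0.01 0 0; -0.9 0 0 0 0 0 0; 0 0 0 0 0 0 0"

```text
clock: 61.68
position: [0.5343, 0.1583, 0.1403]
ee_rot: [0.001, 0.549, 0.836, -0.001]
contact_force: [-0.2, 0.1, -0.6]
width: 0.0082
```

```bash
python3 plan.py .537 .158 .25 23.6
```

```text
rot [-0.02  0.1  -0.21] shift(after turn) [-0.0014  0.0024 -0.1097] shift(now) [-0.0016  0.0024 -0.1097] w 0.0082 t 61.67
```

Emit:
drive_tool:
  motion: "0 0 0 0 0 -0.03 0; 0 0 0 0 0 -0.05 0; 0 0 0 0 0 -0.05 0; 0 0 0 0 0 -0.03 0; 0 0 0 0 0 0 0; 0 0 0 0 0 0 0"

```text
clock: 62.42
position: [0.5371, 0.1596, 0.3024]
ee_rot: [0.0, 0.549, 0.836, -0.0]
contact_force: [-0.2, 0.5, -1.1]
width: 0.0086
```

```bash
python3 plan.py .6156 -.1673 .28 23.6; python3 - <<'E'
from h import *
im,d,K,C,m=grab('wrist','w21.png'); W=cloud(d,K,C); s=get_state(); T=T_tool(s); q=(W-T[:3,3])@T[:3,:3]
k=(q[...,2]<.035)&(q[...,2]>.005)&(np.hypot(q[...,0],q[...,1])<.045)&(abs(q[...,1])>.009); p=q[k]
print(len(p),np.median(p,0),cv2.minEnclosingCircle(p[:,:2].astype(np.float32)))
for _ in range(3):
    A=np.c_[p[:,:2],np.ones(len(p))]; c=np.linalg.lstsq(A,p[:,2],rcond=None)[0]; r=p[:,2]-A@c; p=p[abs(r)<.003]
print('tilt',c,r.std())
k=(q[...,2]<-.03)&(q[...,2]>-.05)&(abs(q[...,1])<.009)&(q[...,0]>.0125)&(q[...,0]<.03); p=q[k]; print(len(p),np.median(p,0),p.min(0),p.max(0))
E
```

```text
rot [-0.02  0.05 -0.19] shift(after turn) [-0.331  -0.0589  0.0224] shift(now) [-0.3312 -0.0578  0.0228] w 0.0086 t 62.42
8399 [ 0.00584345 -0.00931141  0.01425902] ((-0.0023614580277353525, -0.00040469205123372376), 0.0380467064678669)
tilt [ 0.0434599  -0.0042023   0.01401813] 0.0006474477928126931
946 [ 0.01815468 -0.00042014 -0.04101791] [ 0.01250096 -0.00896202 -0.04971379] [ 0.02157154  0.00898757 -0.0300136 ]
```

View pics/w21.png

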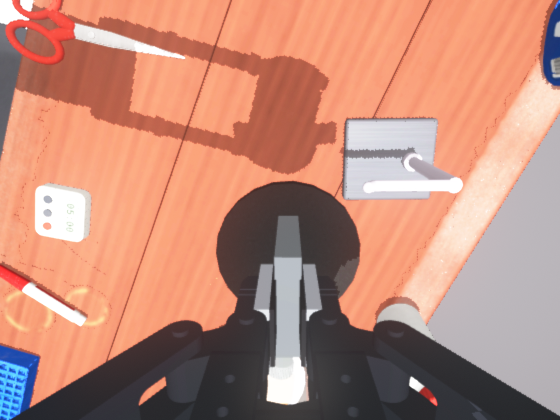

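Emit:
drive_tool:
  motion: "0 2.5 0 0 0 0 0; 0 0 0 -0.025 -0.005 0 0; 0 0 0 -0.045 -0.008 0 0; 0 0 0 -0.055 -0.01 0 0; 0 0 0 -0.055 -0.01 0 0; 0 0 0 -0.055 -0.009 0 0; 0 0 0 -0.045 -0.008 0 0; 0 0 0 -0.03 -0.005 0 0; 0 0 0 -0.012 -0.002 0 0; 0 0 0 0 0 0 0; 0 0 0 0 0 0 0; 0 0 0 0 0 0 0"

```text
clock: 63.98
position: [0.6082, -0.1623, 0.265]
ee_rot: [-0.035, 0.547, 0.837, 0.007]
contact_force: [0.1, 0.2, -1.4]
width: 0.0089
```

```bash
python3 plan.py .6156 -.1673 .28 23.6; cat > fl.py <<'E'
from h import *
im,d,K,C,m=grab('wrist','wlast.png'); W=cloud(d,K,C); s=get_state(); T=T_tool(s); q=(W-T[:3,3])@T[:3,:3]
k=(q[...,2]<.035)&(q[...,2]>.005)&(np.hypot(q[...,0],q[...,1])<.045)&(abs(q[...,1])>.009); p=W[k]
c0=cv2.minEnclosingCircle(p[:,:2].astype(np.float32))
for _ in range(3):
    A=np.c_[p[:,:2]-c0[0],np.ones(len(p))]; c=np.linalg.lstsq(A,p[:,2],rcond=None)[0]; r=p[:,2]-A@c; p=p[abs(r)<.003]
print('flange world ctr',c0,'slopes & z top',c.round(4),'needed world shift to jar',np.round([.6156-c0[0][0],-.1673-c0[0][1],.206-c[2]],4))
print('in tool',(T[:3,:3].T@np.array([.6156-c0[0][0],-.1673-c0[0][1],.206-c[2]])).round(4))
E
python3 fl.py
```

```text
rot [-1.52 -3.82  0.08] shift(after turn) [-0.0076  0.0047 -0.015 ] shift(now) [-0.0066  0.0043 -0.0156] w 0.0089 t 63.98
flange world ctr ((0.6080593466758728, -0.16384688019752502), 0.03803803399205208) slopes & z top [-0.0306  0.0114  0.2508] needed world shift to jar [ 0.0075 -0.0035 -0.0448]
in tool [-0.0092  0.0067  0.0441]
```

Emit:
drive_tool:
  motion: "-1.4 -1.2 0 -0.007 0.004 0 0; 0 0 0 0 0 0 0; 0 0 0 0 0 0 0; 0 0 0 0 0 0 0"

```text
clock: 64.53
position: [0.6151, -0.1657, 0.2658]
ee_rot: [-0.018, 0.546, 0.837, 0.012]
contact_force: [0.1, -0.0, -0.8]
width: 0.0086
```

```bash
python3 plan.py .6156 -.1673 .28 23.6; python3 fl.py
```

```text
rot [ 0.06 -2.47  0.17] shift(after turn) [-0.0016 -0.0002 -0.0142] shift(now) [-0.001  -0.0002 -0.0142] w 0.0086 t 64.53
flange world ctr ((0.6155775189399719, -0.1673058122396469), 0.038001976907253265) slopes & z top [0.0046 0.0006 0.2517] needed world shift to jar [ 0.      0.     -0.0457]
in tool [-0.002  -0.      0.0456]
```

Emit:
drive_tool:
  motion: "0 0 0 -0.0005 0 0.01 0; 0 0 0 -0.0005 0 0.01 0; 0 0 0 0 0 0.004 0; 0 0 0 0 0 0 0; 0 0 0 0 0 0 0"

```text
clock: 65.2
position: [0.6148, -0.1657, 0.2389]
ee_rot: [-0.019, 0.546, 0.837, 0.012]
contact_force: [0.1, 0.3, -0.7]
width: 0.0086
```

```bash
python3 fl.py
```

```text
flange world ctr ((0.61507248878479, -0.16733232140541077), 0.037926387041807175) slopes & z top [0.0037 0.0007 0.2248] needed world shift to jar [ 0.0005  0.     -0.0188]
in tool [-0.001   0.0005  0.0187]
```

Emit:
drive_tool:
  motion: "0 0 0 -0.0005 0 0.007 0; 0 0 0 -0.0005 0 0.006 0; 0 0 0 0 0 0.003 0; 0 0 0 0 0 0 0; 0 0 0 0 0 0 0"

```text
clock: 65.88
position: [0.615, -0.1661, 0.2221]
ee_rot: [-0.018, 0.546, 0.837, 0.012]
contact_force: [-0.5, -0.4, -1.4]
width: 0.0091
```

```bash
python3 fl.py
```

```text
flange world ctr ((0.6153145432472229, -0.16772040724754333), 0.0379459448158741) slopes & z top [0.0034 0.0007 0.2079] needed world shift to jar [ 0.0003  0.0004 -0.0019]
in tool [0.0002 0.0004 0.0019]
```

Emit:
drive_tool:
  motion: "0 0 0 0 0 0.0015 0; 0 0 0 0 0 0 0; 0 0 0 0 0 0 20; 0 0 0 0 0 0 40; 0 0 0 0 0 0 70; 0 0 0 0 0 0 100; 0 0 0 0 0 0 100"

```text
clock: 66.8
position: [0.6156, -0.1662, 0.2218]
ee_rot: [-0.017, 0.546, 0.837, 0.012]
contact_force: [0.3, -0.3, 0.1]
width: 0.0848
```

Emit:
drive_tool:
  motion: "0 0 0 0 0 -0.015 100; 0 -2.4 0 0 0 -0.03 100; 0 0 0 0 0 -0.04 100; 0 0 0 0 0 -0.04 100; 0 0 0 0 0 0 100; 0 0 0 0 0 0 100; 0 0 0 0 0 0 100"

```text
clock: 67.68
position: [0.6163, -0.1668, 0.3612]
ee_rot: [0.008, 0.546, 0.838, 0.0]
contact_force: [0.5, -0.1, 0.3]
width: 0.0851
```

```bash
python3 - <<'E'
from h import *
im,d,K,C,m=grab('wrist','w22.png'); W=cloud(d,K,C)
h=np.hypot(W[...,0]-.6156,W[...,1]+.1673)
k=(W[...,2]>.2)&(W[...,2]<.215)&(h<.045); p=W[k]; c0=cv2.minEnclosingCircle(p[:,:2].astype(np.float32))
A=np.c_[p[:,:2]-c0[0],np.ones(len(p))]; print(c0,np.linalg.lstsq(A,p[:,2],rcond=None)[0],len(p))
k=(W[...,2]>.25)&(h<.045); print('tab top',k.sum(),np.median(W[k],0))
im,d,K,C,m=grab('side','s22.png'); b=cv2.imread('pics/s22.png'); cv2.imwrite('pics/s22c.png',cv2.resize(b[130:240,200:340],None,fx=5,fy=5,interpolation=cv2.INTER_CUBIC))
grab('top','t22.png'); print(get_state()['position'],get_state()['clock'])
E
```

```text
((0.6155540347099304, -0.16795614361763), 0.038037970662117004) [ 0.00168101 -0.00192176  0.20519497] 4804
tab top 16370 [ 0.61335232 -0.15612206  0.46062858]
[ 0.61626534 -0.16694355  0.36016435] 67.825
```

View pics/s22c.png

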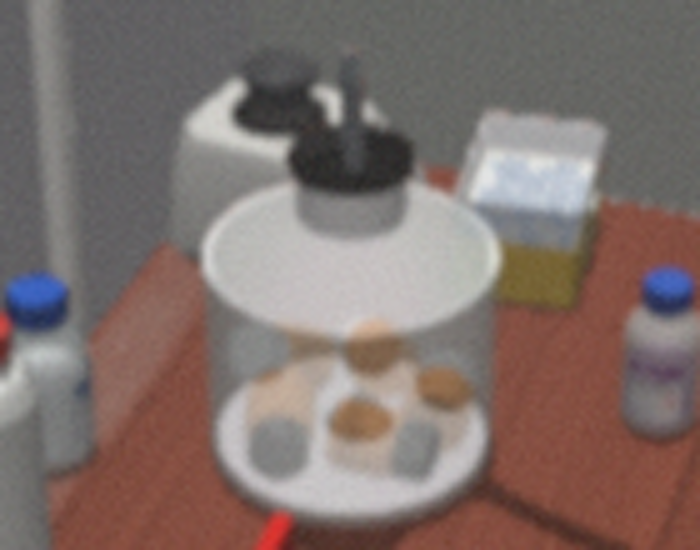

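View pics/w22.png

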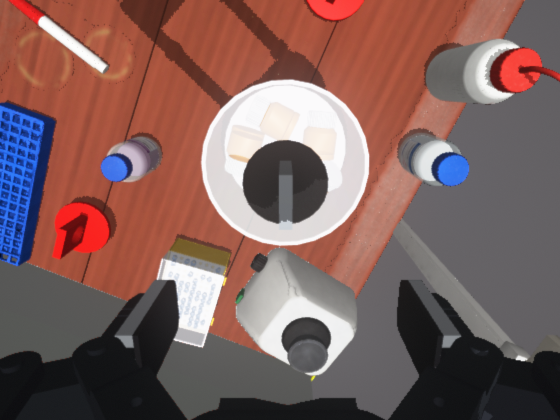

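View pics/t22.png

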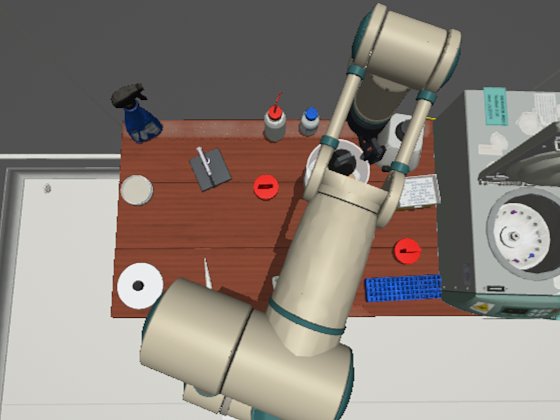

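The stopper sits level on the rim. Its flange top is at z=0.2052, against 0.2051 at the start, about 0.7 mm from the rim centre. No vials are left on the bench and the reagent bottle is where it stood, so I'm handing in.

```bash
python3 -c "
from rig import sign_off; print(sign_off())"
```

```text
the job is handed in; nothing more can be done
None
```

The job is done and handed in at about 68 s of robot time. I hung the stopper on the peg and let go, dropped all five vials on the bench through the neck, then set the stopper back in the jar's mouth.

**Last checks:**
- **Stopper:** The flange top is at z = 0.2052 m, against 0.2051 m before I removed it. Its centre is within 1 mm of the mouth's centre, and its tilt is about 0.003 rad.
- **Vials:** All five lie on the jar floor, and none were left on the bench.
- **Reagent bottle:** It was not touched, and it looks to be in the same place in the wrist views. I did not re-measure its position at the end.
- **Gripper:** It ended empty, more than 100 mm above the stopper's seat.

**What disagreed or went wrong:**
- **First grasp missed:** The fingertips were about 28 mm above the reported TCP, so the first try at the stopper closed on air. I corrected for this in every later grasp.
- **Camera mismatch:** The top camera differed from the wrist camera by about 3.5 mm in y, so I worked from the wrist readings.
- **Arm shift at the peg:** The arm moved 6–8 mm while letting go of the stopper and while gripping it again. The stopper ended up tilted about 0.04 rad in the grip, and I levelled it before seating.

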